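Shut the trim case and log it with the touch probe

TASK

Shut the wooden trim case first: swing its folded-down front up until it is fully closed and its brass tab has dropped behind the rim on top. Then take the blue touch probe out of its stand and press its tip lightly on the red spot of the white sprung contact on the case, holding the probe square to the contact's sloping face, so that the contact is pushed about half-way in. Finish like that, still holding the probe on the spot with the contact about half-way in and the case shut; leave the toggle, button and buckle where they lie and never ram the contact.

Things in the scene. Friction and masses are not known exactly. Their poses are not given: they have to be found in the camera images.
- case: Fixed wooden case, 150 mm (its x) x 220 mm (its y) x 118 mm high; origin at the centre of its underside, z up. Its open front, with compartments, faces its own -x (towards the robot). On the flat top stands a black reader block with the white contact, up to 55 mm above the top at the highest.
- front (a joint): Opening angle of the case's hinged wooden front (rad): 0 shut and upright, grows as it folds out and down towards case -x, stop at 1.25. The front is a panel 10 mm thick, 214 mm wide, 104 mm from hinge line to free edge, 150 g. A stiff hinge (0.12 N m) lets it stay where it is left. In the last 0.1 rad the tab rides over the rim (a few N more at the free edge), then the front stays shut.
- front_hinge (a point): Middle of the front's hinge line, which runs along case y; at case x -81 mm, z 12 mm, in the middle of the panel's thickness. Turns with the front: z points along the panel to its free edge, -x out of its outer face.
- front_edge (a point): Middle of the front's free edge, at the corner of its outer face: 5 mm towards -x and 104 mm along z from front_hinge in the front's own axes.
- tab (a joint): Angle of the sprung brass tab on the front's free edge (rad): 0 is its rest position, to which its spring brings it back; it lifts by about 0.06 while its nose rides over the rim, and is back below 0.05 once it has dropped behind.
- tab_nose (a point): Axis of the tab's round nose (radius 3 mm, 30 mm wide), 22 mm inwards of the front's mid-plane and 110 mm from the hinge line.
- rim (a point): Top of the brass rim, a round bar 50 mm long along case y that stands 4 mm above the case's top, 16 mm behind the shut front's mid-plane. The shut tab's nose lies 6 mm behind it.
- contact (a joint): How far the white sprung contact is pushed in (m): 0 out, 0.012 fully in. It needs 1 N to start moving and 0.4 N more per mm: about 3.4 N at half-way (6 mm), 5.8 N at the end.
- spot (a point): Centre of the red spot (10 mm across) on the face of the white contact (disc 28 mm across); moves with it. Its z axis is the outward normal of the face, tilted 0.35 rad (20 degrees) from vertical towards case -x. The contact slides along that axis and stands 14 mm proud of the black block. The red spot is at about case x +0 mm, y +50 mm, z 159 mm when out.
- stand: Fixed dark steel stand for the probe: round foot 72 mm across, upright tube 32 mm across with a 20 mm bore, 75 mm high; origin at the centre of its underside.
- probe: Loose wireless touch probe, 135 mm long, about 60 to 130 g, standing tip down in the stand. Origin at its tip, z along its axis from the tip to its tail: shaft 15 mm across up to 65 mm, grey collar 30 mm across from 65 to 72 mm (it rests on the tube's top, so the tip hangs inside the tube, 10 mm above the table), blue round grip barrel 22 mm across from 72 to 135 mm.
- probe_tip (a point): Tip of the probe, 10 mm across; z axis along the probe towards its tail.
- toggle: Bystander: black horn toggle, a bar 44 mm long, 14 mm thick. Origin at the centre of its underside.
- button: Bystander: gilt blazer button, 24 mm across, 6.5 mm high. Origin at the centre of its underside.
- buckle: Bystander: nickel buckle, 36 x 45 x 7 mm. Origin at the centre of its underside.
There are look-alikes about, which are no part of the job. There is more than one size of the probe; the one meant has the size given above.

How it is judged:
By the outcome, as a careful person would: the job done as asked, in the order asked, and still so for the second after the job is handed in, while the arm keeps its last pose, push and grip.
It also fails if it takes over 58 s, if anything falls off the work surface, if the arm or the gripper's body presses on something with over 40 N, if the wrist force passes 120 N, or if a joint passes its speed limit or range.

ROBOT

A 6-joint arm with a two-finger parallel gripper is mounted at the origin on the work surface. World frame = base frame: x ahead of the robot, y to its left, z up, the work surface at z = 0. Lengths are in m, angles in rad, forces in N, time in s.
With the tool pointing down it reaches from about 0.425 to 0.95 m from the base axis. Payload 3.5 kg.
Tool frame: the origin (TCP) lies at the very end of the fingers, on their centre line; the grasp point (between the pads) lies 19 mm behind it; z points along the fingers, y is the direction in which the jaws open and shut (so a half turn about z gives the same grasp; the last joint's range is limited). The gripper opens to 85 mm and grips with 20 to 120 N. Pads are 22 mm wide; open, the fingers measure 114 mm over their backs; the gripper's body (76 mm by 85 mm) begins 54 mm behind the grasp point. The pads swing forward as they close: fully open they stand 13 mm farther back than shut.
Start: joints at [1.103, 0.286, 1.577, -0, 1.279, -0.15], TCP at [0.211, 0.641, 0.205] pointing down, gripper open.
Joint ranges: [-2.77, 2.77], [-0.9, 2.22], [0.21, 2.48], [-1.53, 4.67], [0.24, 2.81], [-2.84, 2.84]. Speed limits (rad/s): [2.79, 2.79, 3.14, 3.14, 3.14, 3.14].

INTERFACE

Orientations are given as a unit quaternion [x, y, z, w].
In Python, from plant import get_state, read_camera, get_calibration, ticket, search_frame, cut_out, pinpoint gives the robot as it stands.
- The arm moves only by the tool move_arm, never from a script. Its argument "plan" is a list that holds one entry, the list of rows, each a list of 7 numbers: the turn, a rotation vector about the tool's x, y, z in degrees, then the shift along the tool's x, y, z in m, then the finger opening in m, from 0 to 0.0854. In form: [[[ax, ay, az, x, y, z, hand], ...]]. A call has exactly 5 rows; each row is the pose to reach, as a shift and turn from the pose measured when the call began, along the tool's axes at that moment; what a row does not reach only later rows make up. A row lasts 1/8 s, in which the tool goes at most 62.5 mm and 10.7 degrees, less where a joint would pass 70% of its speed; a pose out of reach is approached as far as the arm can. A call with a gripper value outside its range is refused whole. The fingers move at their own pace and stop on an object; "force" is the grip in N (left out, the last holds). Time passes only in rows, so rows that repeat a pose let the fingers close, or fill a call up. It gives the time, the measured TCP pose, the force and the opening at its end, in the units of the state.
- get_state(): the state, without advancing time (a new reading comes with each control period).
- read_camera(name): name is "scene" or "top"; returns the picture (400x640x3 uint8, red, green, blue); there is no depth.
- get_calibration(name): a dict with "mtx" (3x3 intrinsics, pixels), "extrinsics" (4x4, takes a point from camera to world coordinates). Camera axes: x right, y up, looking along -z (the intrinsics and any distortion apply to the point x, -y, -z); pixel columns grow to the right and rows downward; lengths in m; the calibration is good to about 2 mm. A picture is of the moment at which its call begins. get_calibration takes no time and is no camera call.
- ticket.sign_off(): hands the job in, once; it reports no verdict.
Trained networks look in the newest picture that a camera, given by its name, has taken for a name from the list of things; names that differ only in an ending like _2 or _b are one class to them, and where a whole thing is asked for, a point or a joint stands for the part that bears it (a point fixed in the world has none). Each returns a list of dicts, best first, with "p" (0 to 1); they miss things now and then, are a little off and sometimes report something else, mostly with a low value. They report only what shows in the picture. A call takes as long as a camera call. They do not tell look-alikes from the thing itself.
- search_frame(camera, query): "centre" ([column, row] in pixels, amid what is visible of it).
- cut_out(camera, query): "pixels" (400x640 bool, what is visible of it) and "centre" ([column, row] in pixels, amid what is visible of it).
- pinpoint(camera, query): "centre" ([column, row] in pixels: a listed point, or the origin of a listed thing).
The state is a dict: "time": time; "qpos": joint angles; "dq": joint speeds; "joint_efforts": joint torques, N m; "eef_pos": TCP position; "tcp_rot": TCP orientation; "contact_force": force on the tool from outside, world axes, zero at the start; "wrist_torque": the same for the moment, N m; "opening": opening from 0.0 (shut) to 1.0 (fully open).
Only numpy, scipy, OpenCV 4.12 (cv2) and the standard library are available. Lean on these libraries where they do the work, as an engineer would, in place of code of your own. Each camera call takes 0.05 s, during which the arm holds its last target.

## Working session

There is one attempt and no reset: what is moved stays moved. The work goes in short steps, Python scripts to look and compute and a tool call to move; the robot and the scene stay as the last step left them, time stands still between calls to the robot, and variables do not carry over. Pictures are saved under pics/ and viewed, and the job is handed in when it is done.

Besides the shell and the picture viewer there is one more tool, called by a JSON object that holds its "fn" and its "kwargs". move_arm: Moves the arm, as the interface text tells. Its arguments: {"type":"object","properties":{"plan":{"type":"array","items":{"type":"array","items":{"type":"array","items":{"type":"number"}}}},"force":{"type":"number"}},"required":["plan"]}

```bash
ls; mkdir -p pics; python3 - <<'E'
from plant import *
import cv2,numpy as np
print(get_state())
for n in ("scene","top"):
    im=read_camera(n); cv2.imwrite(f"pics/{n}0.png",im[...,::-1])
    c=get_calibration(n); print(n,c)
    for q in ["case","front","front_edge","front_hinge","tab_nose","rim","spot","stand","probe","probe_tip","toggle","button","buckle"]:
        try:
            r=pinpoint(n,q); print(q,[(round(d["p"],2),np.round(d["centre"],1).tolist()) for d in r])
        except Exception as e: print(q,e)
E
```

```text
pics
{'time': 0.0, 'qpos': array([ 1.10296070e+00,  2.87199486e-01,  1.57819053e+00, -1.50383902e-05,
        1.27861502e+00, -1.50056340e-01]), 'dq': array([ 0.00035778,  0.00032852, -0.00075406, -0.00059792, -0.00034702,
       -0.00065307]), 'joint_efforts': array([ 1.42135883e-03, -4.05988491e+01, -2.92627680e+01, -6.36132836e-05,
        5.93276738e-03, -1.69068908e-06]), 'eef_pos': array([0.21058807, 0.64054133, 0.20381739]), 'tcp_rot': array([ 1.58219671e-01,  9.87403201e-01, -1.15127194e-03, -3.59890925e-04]), 'contact_force': array([-0.31671228,  0.06232935,  1.6457359 ]), 'wrist_torque': array([0.04474855, 0.01048979, 0.02017654]), 'opening': 1.001311103969563}
scene {'mtx': array([[366.5732597 ,   0.        , 319.02514635],
       [  0.        , 366.5732597 , 190.96652191],
       [  0.        ,   0.        ,   1.        ]]), 'extrinsics': array([[ 0.2029732 , -0.85183156,  0.4828922 ,  0.92064875],
       [ 0.97914777,  0.18082714, -0.09258068, -0.034516  ],
       [-0.00845687,  0.49161422,  0.87077204,  0.81431386],
       [ 0.        ,  0.        ,  0.        ,  1.    
[... 1080 characters left out ...]
 front_edge, front_hinge, probe, probe_tip, rim, spot, stand, tab_nose, toggle
front_edge [(0.82, [331.4, 227.2])]
front_hinge [(0.76, [329.9, 192.4]), (0.61, [325.0, 164.1])]
tab_nose [(0.71, [332.1, 190.2]), (0.55, [333.5, 220.6])]
rim [(0.96, [329.6, 179.0])]
spot [(0.66, [233.8, 222.7]), (0.49, [304.1, 154.4])]
stand [(0.65, [234.7, 219.5]), (0.54, [326.8, 163.6])]
probe [(0.78, [186.3, 213.3]), (0.71, [234.2, 222.0]), (0.64, [325.4, 162.6]), (0.48, [251.1, 251.0]), (0.28, [432.5, 158.3])]
probe_tip [(0.71, [254.7, 249.8]), (0.62, [188.7, 217.1]), (0.47, [325.4, 160.0])]
toggle [(0.58, [246.6, 174.3])]
button [(0.49, [425.9, 212.0])]
buckle [(0.7, [333.5, 226.3]), (0.47, [431.3, 157.6])]
```

View pics/scene0.png

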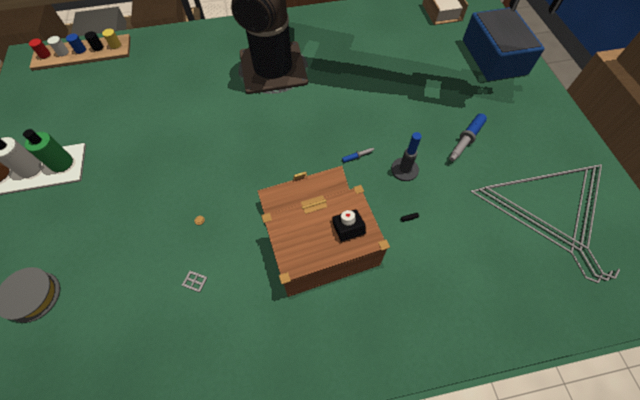

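View pics/top0.png

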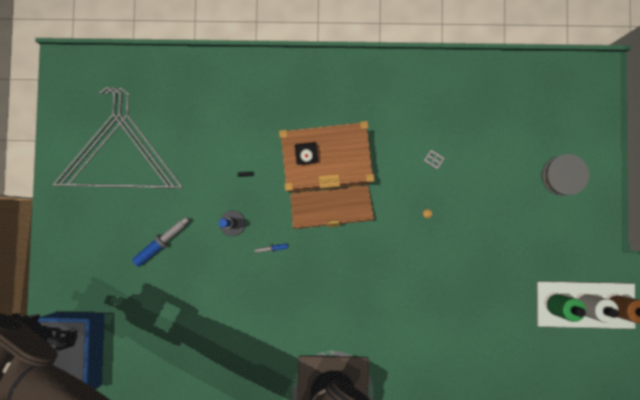

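The scene camera shows the case at about (320,235) with its front folded down towards the robot. The right probe stands in the stand at (407,160), which is (232,223) in the top view. The larger and smaller probes lying on the table are look-alikes. I'll zoom in for exact poses.

```bash
python3 - <<'E'
import cv2,numpy as np
a=cv2.imread("pics/scene0.png")[120:310,240:440]; cv2.imwrite("pics/z1.png",cv2.resize(a,None,fx=4,fy=4,interpolation=cv2.INTER_CUBIC)[:600*2][:,:800][:760])
b=cv2.imread("pics/scene0.png")[155:300,250:400]; cv2.imwrite("pics/z1.png",cv2.resize(b,None,fx=4,fy=4,interpolation=cv2.INTER_CUBIC))
b=cv2.imread("pics/top0.png")[110:260,200:400]; cv2.imwrite("pics/z2.png",cv2.resize(b,None,fx=4,fy=4,interpolation=cv2.INTER_CUBIC))
E
```

```text
(no output)
```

View pics/z1.png

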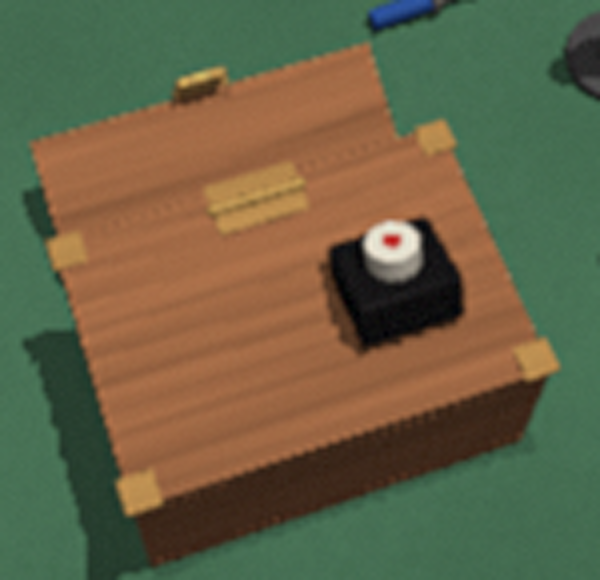

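View pics/z2.png

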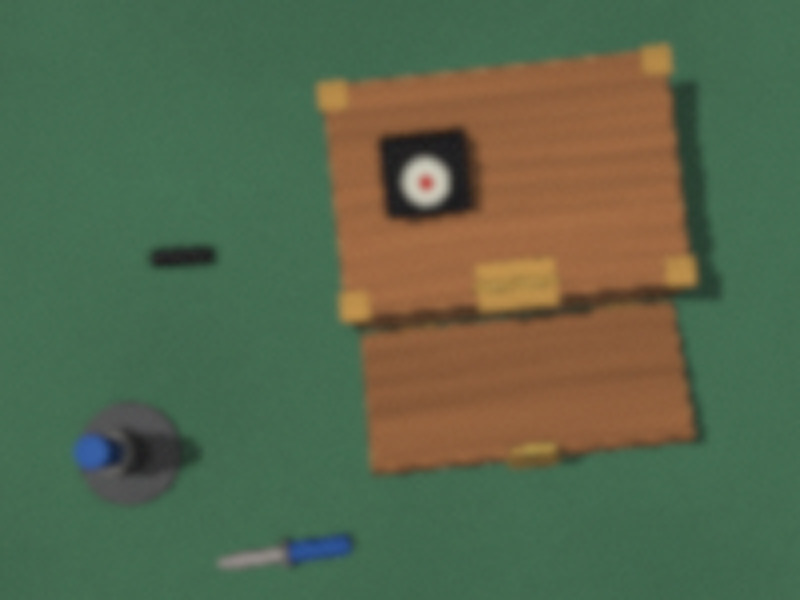

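```bash
cat > h.py <<'E'
import numpy as np
from scipy.optimize import least_squares
from scipy.spatial.transform import Rotation as R
CAL={'scene':(np.array([[366.5732597,0,319.02514635],[0,366.5732597,190.96652191],[0,0,1]]),np.array([[0.2029732,-0.85183156,0.4828922,0.92064875],[0.97914777,0.18082714,-0.09258068,-0.034516],[-0.00845687,0.49161422,0.87077204,0.81431386],[0,0,0,1]])),
'top':(np.array([[513.40760157,0,310.10106118],[0,513.40760157,201.69178319],[0,0,1]]),np.array([[0.01773234,0.99870177,-0.04775298,0.44557392],[-0.99969646,0.01689248,-0.01793404,0.0439616],[-0.01710409,0.0480565,0.99869816,1.41974192],[0,0,0,1]]))}
def proj(n,P):
    K,E=CAL[n]; p=(np.atleast_2d(P)-E[:3,3])@E[:3,:3]; p=p*[1,-1,-1]
    u=p@K.T; return u[:,:2]/u[:,2:]
def tri(ps,pt):
    f=lambda X:np.r_[proj('scene',X)[0]-ps,proj('top',X)[0]-pt]
    s=least_squares(f,[.5,0,.1]); return s.x,np.abs(s.fun).max()
E
python3 - <<'E'
from h import *
zs=lambda p:np.array(p)/4-.375+[250,155]
zt=lambda p:np.array(p)/4-.375+[200,110]
A=np.radians
h=lambda q,u,y,v:np.array([-.081+u*np.cos(q)-v*np.sin(q), y, .012+v*np.cos(q)+u*np.sin(q)])
# shut: panel z up; opens toward -x: z-> (-sin q,0,cos q); x->(cos q,0,sin q)
def model(p):
    x,y,yaw,q,e=p
    c=np.array
    L=[]
    a,b=.075+e,.11+e
    pts=[("top",c([a,b,.118]),(318,83)),("top",c([a,-b,.118]),(671,44)),("top",c([-a,-b,.118]),(697,286)),("top",c([-a,b,.118]),(342,322)),
    ("top",c([0,.05,.159]),(426,183)),
    ("scene",c([-a,b,.118]),(446,119)),("scene",c([a,b,.118]),(540,338)),("scene",c([-a,-b,.118]),(46,240)),("scene",c([a,-b,.118]),(122,512)),
    ("scene",c([0,.05,.159]),(392,241)),
    ("scene",h(q,.005,.107,.104),(372,44)),("scene",h(q,.005,-.107,.104),(33,145)),
    ("top",h(q,-.005,.107,.104),(373,473)),("top",h(q,-.005,-.107,.104),(698,437)),
    ]
    M=R.from_euler('z',yaw).as_matrix()
    r=[]
    for n,P,uv in pts:
        r.append(proj(n,M@P+[x,y,0])[0]-(zs(uv) if n=="scene" else zt(uv)))
    return np.array(r)
s=least_squares(lambda p:model(p).ravel(),[.55,0,0,1.1,0.0],loss='soft_l1')
print(s.x); print(model(s.x).round(1))
for n,a,b in [("stand",(403.3,168.4),(234.7,219.5))]: print(n,tri(a,b))
E
python3 - <<'E'
import cv2
b=cv2.imread("pics/scene0.png")[110:230,340:500]; cv2.imwrite("pics/z3.png",cv2.resize(b,None,fx=5,fy=5,interpolation=cv2.INTER_CUBIC))
E
```

```text
[0.62683314 0.02859522 0.12190816 1.04521957 0.0020094 ]
[[ 0.3 -0.2]
 [-0.8  0.2]
 [-0.7 -0.5]
 [ 0.4 -0.2]
 [ 0.1 -0.2]
 [-1.5  0. ]
 [ 3.6  7.9]
 [-0.3 -0.5]
 [ 0.5  0.2]
 [-0.8 -0.5]
 [-0.7 -1. ]
 [-1.5 -1.4]
 [-0.4 -0.5]
 [-1.1  0.1]]
stand (array([0.4605001 , 0.2745624 , 0.02125561]), np.float64(0.1884419151614054))
```

View pics/z3.png

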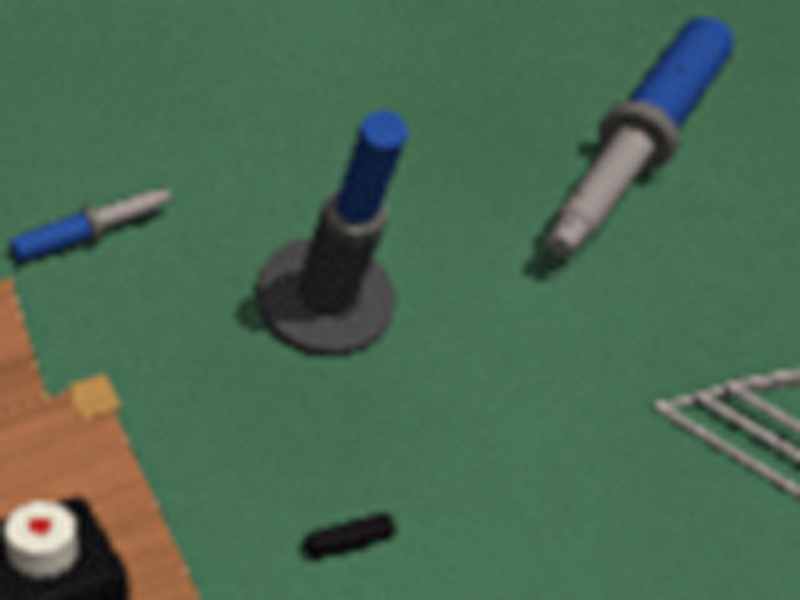

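```bash
cat >> h.py <<'E'
CX,CY,YAW=0.6268,0.0286,0.1219
RC=R.from_euler('z',YAW)
def c2w(p): return RC.apply(p)+[CX,CY,0]
def w2c(p): return RC.inv().apply(np.array(p)-[CX,CY,0])
def down(yaw_y,tilt=0,lean=0):
    """tool down; tool y axis at world angle yaw_y; tilt: fingers forward (about tool y dir); """
    yv=np.array([np.cos(yaw_y),np.sin(yaw_y),0]); zv=np.array([0,0,-1.]); xv=np.cross(yv,zv)
    B=R.from_matrix(np.c_[xv,yv,zv])
    return B
def rel(pos,rot):
    from plant import get_state
    s=get_state(); q0=R.from_quat(s['tcp_rot']); 
    d=q0.inv().apply(np.array(pos)-s['eef_pos']); rv=(q0.inv()*rot).as_rotvec(degrees=True)
    return rv,d
def show(pos,rot):
    rv,d=rel(pos,rot); print("rot",rv.round(1),"|",np.linalg.norm(rv).round(1)," shift",d.round(4),"|",np.linalg.norm(d).round(4))
E
python3 - <<'E'
from h import *
show([.43,-.05,.17],down(YAW+np.pi/2))
zs=lambda p:np.array(p)/5-.4+[340,110]
zt=lambda p:np.array(p)/4-.375+[200,110]
print(tri(zs((328,296)),zt((130,453))), tri(zs((384,131)),zt((95,452))))
E
```

```text
rot [ -0.   -0.  -25.2] | 25.2  shift [-0.4241 -0.5881  0.0352] | 0.7259
(array([0.45161332, 0.28549752, 0.00251465]), np.float64(0.5264325369986977)) (array([0.4513794 , 0.28386649, 0.14191031]), np.float64(0.6117005987998141))
```

{"fn": "move_arm", "kwargs": {"plan": [[[0,0,-3,-0.036,-0.05,0,0.0],[0,0,-5,-0.072,-0.1,0,0.0],[0,0,-8,-0.108,-0.15,0,0.0],[0,0,-11,-0.144,-0.2,0,0.0],[0,0,-14,-0.18,-0.25,0,0.0]]], "force": 40}}

```text
time: 1.92
eef_pos: [0.3041, 0.3458, 0.2055]
tcp_rot: [0.035, 0.999, 0.0, 0.001]
contact_force: [0.6, 0.3, -0.5]
opening: 0.001
```

```bash
python3 - <<'E'
from h import *
from plant import *
s=get_state(); print(s['time'],s['qpos'].round(4),s['eef_pos'],s['dq'].round(3),s['contact_force'].round(2))
show([.43,-.05,.17],down(YAW+np.pi/2))
E
```

```text
1.925 [ 6.2870e-01 -2.0550e-01  2.0840e+00 -3.0000e-04  1.2619e+00 -8.7100e-01] [0.30409989 0.34575276 0.20552843] [-9.880e-01 -6.880e-01  5.840e-01 -1.000e-03  8.700e-02 -1.381e+00] [ 0.62  0.29 -0.48]
rot [  0.    0.1 -11.1] | 11.1  shift [-0.1536 -0.3858  0.0355] | 0.4168
```

```bash
cat >> h.py <<'E'
def tdown(t): return R.from_rotvec(-np.radians(t)*RC.apply([0,1,0]))*down(YAW+np.pi/2)
E
python3 - <<'E'
from h import *
show(c2w([-.2,-.05,.13]),tdown(10))
show(c2w([-.2,-.05,.03]),tdown(10))
E
```

```text
rot [ -0.9  -9.9 -11. ] | 14.9  shift [-0.1576 -0.3809  0.0755] | 0.4191
rot [ -0.9  -9.9 -11. ] | 14.9  shift [-0.1575 -0.381   0.1755] | 0.448
```

{"fn": "move_arm", "kwargs": {"plan": [[[0,0,-2,-0.024,-0.056,0,0.0],[0,-2,-4,-0.048,-0.112,0,0.0],[0,-4,-6,-0.071,-0.17,0.0,0.0],[-1,-6,-8,-0.095,-0.228,0.01,0.0],[-1,-8,-10,-0.118,-0.286,0.02,0.0]]]}}

```text
time: 2.55
eef_pos: [0.4016, 0.0518, 0.1864]
tcp_rot: [-0.052, 0.996, 0.006, 0.072]
contact_force: [1.3, 1.0, -0.2]
opening: -0.002
```

```bash
python3 - <<'E'
from h import *
from plant import *
s=get_state(); print(s['time'],s['qpos'].round(4),s['eef_pos'],s['dq'].round(3),s['contact_force'].round(2))
show(c2w([-.205,-.05,.1]),tdown(10))
show(c2w([-.205,-.05,.025]),tdown(10))
E
```

```text
2.55 [-0.1527 -0.451   2.3057  0.0452  1.1477 -1.8442] [0.40157078 0.051762   0.18640054] [-1.333  0.016  0.154  0.221 -0.405 -1.674] [ 1.27  1.03 -0.18]
rot [ 0.1 -1.7 -1. ] | 1.9  shift [-0.0048 -0.1005  0.0876] | 0.1334
rot [ 0.1 -1.7 -1. ] | 1.9  shift [ 0.0061 -0.1008  0.1618] | 0.1907
```

{"fn": "move_arm", "kwargs": {"plan": [[[0,-1,0,-0.002,-0.045,0.03,0.0],[0,-2,-1,-0.004,-0.09,0.06,0.0],[0,-2,-1,-0.001,-0.101,0.1,0.0],[0,-2,-1,0.004,-0.101,0.145,0.0],[0,-2,-1,0.006,-0.101,0.162,0.0]]]}}

```text
time: 3.18
eef_pos: [0.4276, -0.0457, 0.0221]
tcp_rot: [-0.06, 0.994, 0.007, 0.088]
contact_force: [0.3, 0.5, -0.3]
opening: 0.004
```

```bash
cat > st.py <<'E'
from h import *
from plant import *
def st():
    s=get_state(); print(round(s['time'],3),s['qpos'].round(3),"c:",w2c(s['eef_pos']).round(4),"w:",s['eef_pos'].round(4),"f",s['contact_force'].round(2),"op",round(s['opening'],3),"zc",RC.inv().apply(R.from_quat(s['tcp_rot']).as_matrix()[:,2]).round(3))
    return s
E
python3 - <<'E'
from st import *
st()
im=read_camera("scene"); import cv2
cv2.imwrite("pics/s1.png",im[100:300,200:460,::-1].repeat(3,0).repeat(3,1))
im=read_camera("top");cv2.imwrite("pics/t1.png",im[100:300,200:460,::-1].repeat(3,0).repeat(3,1))
show(c2w([-.175,-.05,.03]),tdown(10))
show(c2w([-.155,-.05,.045]),tdown(10))
E
```

```text
3.175 [-0.404 -0.119  2.395  0.139  0.719 -2.194] c: [-0.2068 -0.0495  0.0221] w: [ 0.4276 -0.0457  0.0221] f [ 0.28  0.53 -0.3 ] op 0.004 zc [ 0.175  0.004 -0.984]
rot [ 0.2  0.1 -0. ] | 0.3  shift [-0.0325 -0.0007 -0.0018] | 0.0326
rot [ 0.2  0.1 -0. ] | 0.3  shift [-0.0548 -0.0006 -0.013 ] | 0.0564
```

View pics/s1.png

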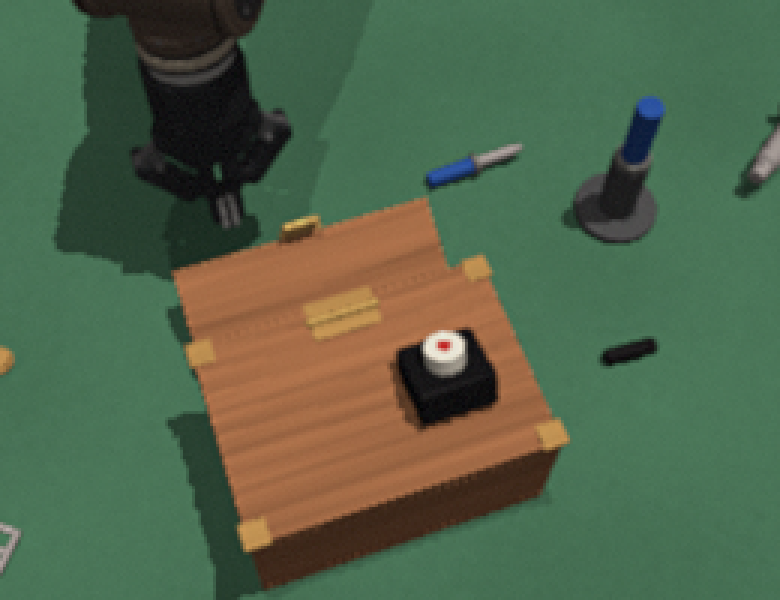

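View pics/t1.png

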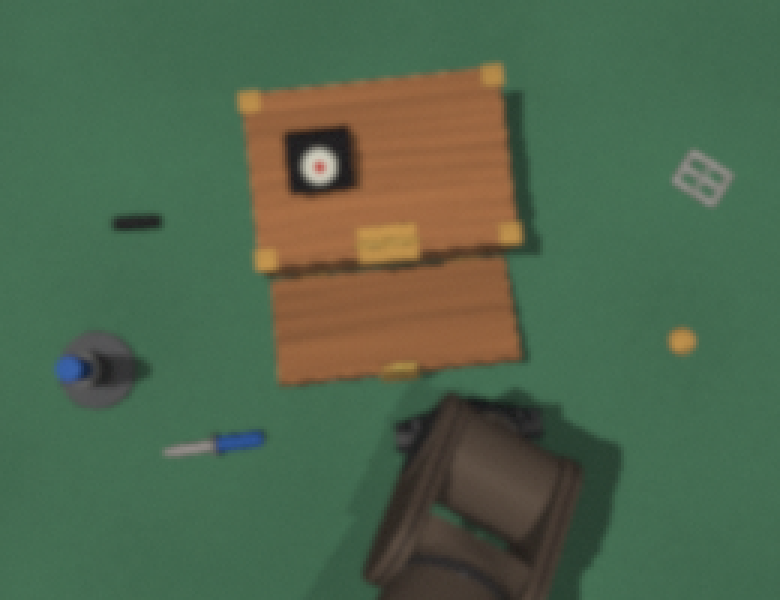

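```bash
python3 - <<'E'
from h import *
for x,z in [(-.19,.025),(-.177,.032),(-.167,.04),(-.157,.048),(-.148,.055)]: show(c2w([x,-.05,z]),tdown(10))
E
```

```text
rot [ 0.2  0.1 -0. ] | 0.3  shift [-0.0169 -0.0007  0.0005] | 0.0169
rot [ 0.2  0.1 -0. ] | 0.3  shift [-0.0309 -0.0007 -0.0041] | 0.0312
rot [ 0.2  0.1 -0. ] | 0.3  shift [-0.0422 -0.0006 -0.0102] | 0.0434
rot [ 0.2  0.1 -0. ] | 0.3  shift [-0.0534 -0.0006 -0.0164] | 0.0558
rot [ 0.2  0.1 -0. ] | 0.3  shift [-0.0635 -0.0006 -0.0217] | 0.0671
```

{"fn": "move_arm", "kwargs": {"plan": [[[0,0,0,-0.017,0,0,0.0],[0,0,0,-0.031,0,-0.004,0.0],[0,0,0,-0.042,0,-0.01,0.0],[0,0,0,-0.053,0,-0.016,0.0],[0,0,0,-0.0635,0,-0.022,0.0]]]}}

```text
time: 3.9
eef_pos: [0.4758, -0.0396, 0.0551]
tcp_rot: [-0.066, 0.995, 0.007, 0.072]
contact_force: [-45.9, -12.7, 42.4]
opening: -0.0
```

```bash
python3 - <<'E'
from st import *
st()
im=read_camera("scene"); import cv2
cv2.imwrite("pics/s2.png",im[100:300,200:460,::-1].repeat(3,0).repeat(3,1))
for x,z in [(-.14,.063),(-.132,.071),(-.124,.079),(-.116,.085),(-.108,.09)]: show(c2w([x,-.05,z]),tdown(10))
E
```

```text
3.9 [-0.337 -0.05   2.253  0.096  0.814 -2.101] c: [-0.1582 -0.0493  0.0551] w: [ 0.4758 -0.0396  0.0551] f [-45.94 -12.75  42.42] op -0.0 zc [ 0.144  0.007 -0.99 ]
rot [ 0.4 -1.5  0.5] | 1.6  shift [-0.0164 -0.0006 -0.0032] | 0.0167
rot [ 0.4 -1.5  0.5] | 1.6  shift [-0.0255 -0.0006 -0.0099] | 0.0274
rot [ 0.4 -1.5  0.5] | 1.6  shift [-0.0346 -0.0007 -0.0166] | 0.0384
rot [ 0.4 -1.5  0.5] | 1.6  shift [-0.0434 -0.0007 -0.0214] | 0.0484
rot [ 0.4 -1.5  0.5] | 1.6  shift [-0.0521 -0.0007 -0.0251] | 0.0578
```

View pics/s2.png

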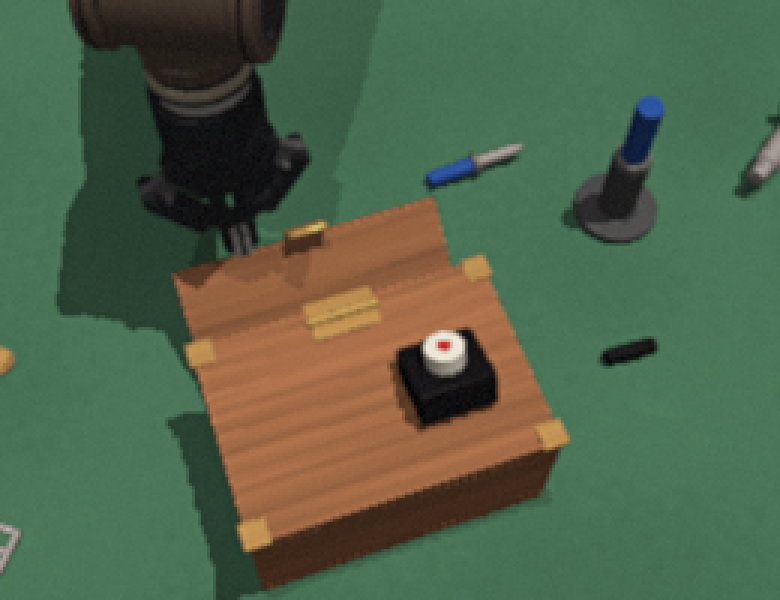

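```bash
python3 - <<'E'
from h import *
for x,z in [(-.158,.063),(-.15,.073),(-.142,.08),(-.134,.086),(-.127,.09)]: show(c2w([x,-.05,z]),tdown(8))
E
```

```text
rot [0.4 0.5 0.5] | 0.8  shift [ 0.0014 -0.0004 -0.0058] | 0.006
rot [0.4 0.5 0.5] | 0.8  shift [-0.008  -0.0004 -0.0145] | 0.0166
rot [0.4 0.5 0.5] | 0.8  shift [-0.0169 -0.0005 -0.0203] | 0.0264
rot [0.4 0.5 0.5] | 0.8  shift [-0.0258 -0.0005 -0.025 ] | 0.0359
rot [0.4 0.5 0.5] | 0.8  shift [-0.0333 -0.0006 -0.0279] | 0.0434
```

{"fn": "move_arm", "kwargs": {"plan": [[[0,0,0,0.001,0,-0.006,0.0],[0,0,0,-0.008,0,-0.015,0.0],[0,0,0,-0.016,0,-0.021,0.0],[0,0,0,-0.024,0,-0.025,0.0],[0,0,0,-0.03,0,-0.028,0.0]]]}}

```text
time: 4.58
eef_pos: [0.5043, -0.0361, 0.0899]
tcp_rot: [-0.065, 0.995, 0.008, 0.074]
contact_force: [0.1, 0.1, -0.9]
opening: -0.006
```

```bash
python3 - <<'E'
from st import *
st()
im=read_camera("scene"); import cv2
cv2.imwrite("pics/s3.png",im[100:300,200:460,::-1].repeat(3,0).repeat(3,1))
st()
E
```

```text
4.575 [-0.311 -0.045  2.174  0.089  0.882 -2.065] c: [-0.1295 -0.0494  0.0899] w: [ 0.5043 -0.0361  0.0899] f [ 0.12  0.13 -0.91] op -0.006 zc [ 0.149  0.007 -0.989]
4.625 [-0.311 -0.045  2.173  0.089  0.882 -2.064] c: [-0.1288 -0.0496  0.0904] w: [ 0.505  -0.0363  0.0904] f [-0.12 -0.03  0.91] op -0.001 zc [ 0.15   0.007 -0.989]
```

View pics/s3.png

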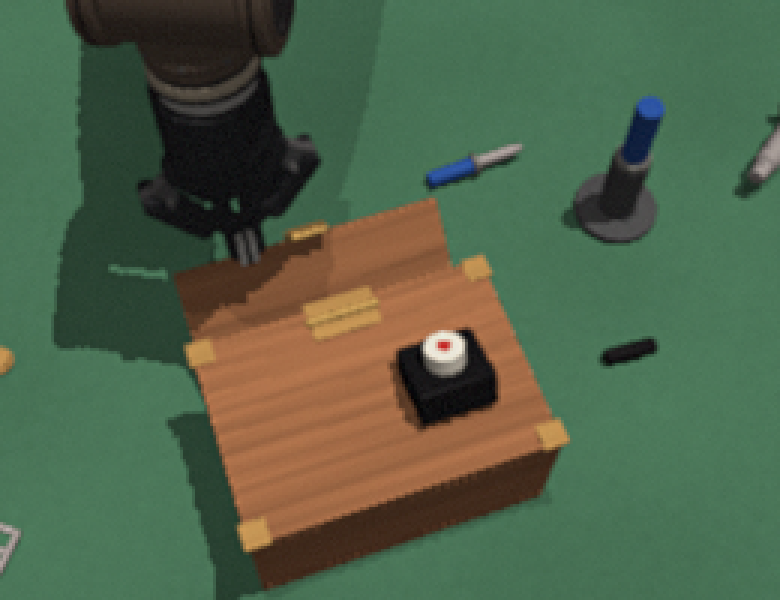

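```bash
python3 - <<'E'
from h import *
h=lambda q,u,y,v:np.array([-.081+u*np.cos(q)-v*np.sin(q), y, .012+v*np.cos(q)+u*np.sin(q)])
for q in np.arange(0,1.3,.1):
    print(q.round(2),[proj("scene",c2w(h(q,u,y,.104)))[0].round(1).tolist() for u in (.005,-.005) for y in (.107,-.107)], h(q,-.005,0,.104).round(4))
print(proj("scene",c2w([-.129,-.05,.09])))
E
python3 -c "
import cv2
b=cv2.imread('pics/s3.png')[150:400,130:480];cv2.imwrite('pics/s3z.png',cv2.resize(b,None,fx=2.2,fy=2.2,interpolation=cv2.INTER_CUBIC))"
```

```text
0.0 [[357.6, 185.8], [263.4, 214.3], [356.0, 182.2], [262.2, 210.3]] [-0.086  0.     0.116]
0.1 [[355.9, 182.0], [262.2, 210.1], [354.2, 178.6], [261.1, 206.4]] [-0.0964  0.      0.115 ]
0.2 [[354.2, 178.5], [261.1, 206.2], [352.5, 175.4], [260.1, 202.8]] [-0.1066  0.      0.1129]
0.3 [[352.4, 175.3], [260.0, 202.7], [350.8, 172.6], [259.2, 199.6]] [-0.1165  0.      0.1099]
0.4 [[350.7, 172.5], [259.1, 199.5], [349.2, 170.2], [258.4, 196.9]] [-0.1261  0.      0.1058]
0.5 [[349.1, 170.1], [258.3, 196.8], [347.6, 168.2], [257.7, 194.5]] [-0.1352  0.      0.1009]
0.6 [[347.6, 168.1], [257.7, 194.4], [346.2, 166.7], [257.2, 192.6]] [-0.1438  0.      0.095 ]
0.7 [[346.1, 166.6], [257.2, 192.6], [344.8, 165.5], [256.8, 191.2]] [-0.1518  0.      0.0883]
0.8 [[344.8, 165.5], [256.8, 191.1], [343.6, 164.9], [256.5, 190.2]] [-0.1591  0.      0.0809]
0.9 [[343.5, 164.8], [256.5, 190.1], [342.5, 164.6], [256.4, 189.6]] [-0.1656  0.      0.0727]
1.0 [[342.4, 164.6], [256.4, 189.6], [341.5, 164.8], [256.4, 189.5]] [-0.1712  0.      0.064 ]
1.1 [[341.4, 164.8], [256.4, 189.5], [340.6, 165.3], [256.6, 189.7]] [-0.176   0.      0.0547]
1.2 [[340.6, 165.4], [256.6, 189.8], [340.0, 166.3], [256.8, 190.4]] [-0.1797  0.      0.045 ]
[[283.56001273 191.9715822 ]]
```

View pics/s3z.png

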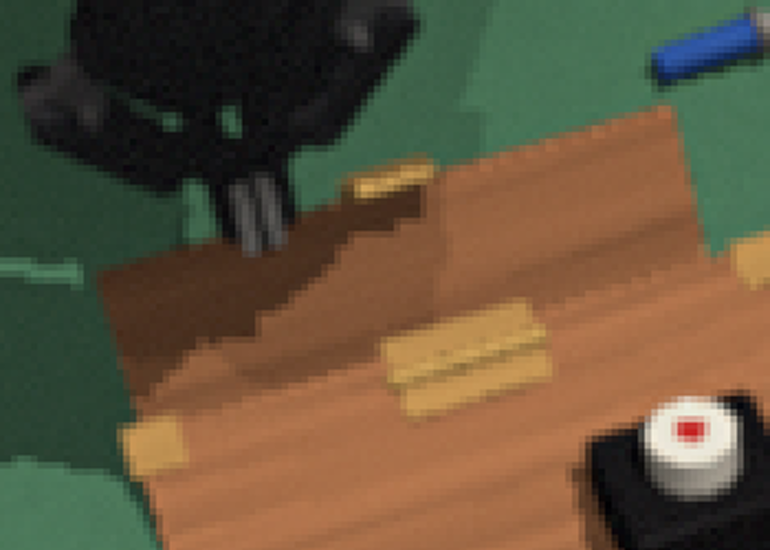

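```bash
python3 - <<'E'
from h import *
for n,p,t in [("s1",[-.2068,-.0495,.0221],10),("s3",[-.1288,-.0496,.0904],8.5)]:
    pw=c2w(p); M=tdown(t).as_matrix()
    for k in (0,-.01,-.019,-.03): print(n,k,(3*(proj("scene",pw+M@[0,0,k])[0]-[200,100])+1).round(0))
E
python3 -c "
import cv2
b=cv2.imread('pics/s1.png')[130:280,120:320];cv2.imwrite('pics/s1z.png',cv2.resize(b,None,fx=4,fy=4,interpolation=cv2.INTER_CUBIC))"
```

```text
s1 0 [234. 240.]
s1 -0.01 [233. 232.]
s1 -0.019 [231. 225.]
s1 -0.03 [229. 216.]
s3 0 [252. 277.]
s3 -0.01 [250. 269.]
s3 -0.019 [249. 261.]
s3 -0.03 [247. 252.]
```

View pics/s1z.png

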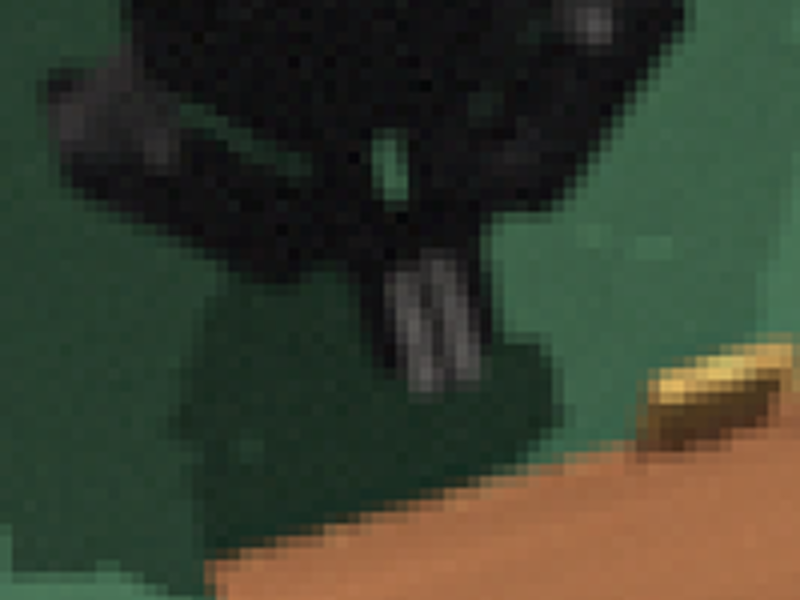

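```bash
python3 - <<'E'
from h import *
for x,z in [(-.129,.125),(-.17,.13),(-.215,.11),(-.22,.06),(-.22,.012)]: show(c2w([x,-.05,z]),tdown(10))
E
```

```text
rot [ 0.4 -1.4  0.5] | 1.5  shift [-0.005  -0.0002 -0.0342] | 0.0346
rot [ 0.4 -1.4  0.5] | 1.5  shift [ 0.0348  0.0002 -0.0453] | 0.0572
rot [ 0.4 -1.4  0.5] | 1.5  shift [ 0.0823  0.0005 -0.0323] | 0.0884
rot [ 0.4 -1.4  0.5] | 1.5  shift [0.0947 0.0003 0.0164] | 0.0961
rot [ 0.4 -1.4  0.5] | 1.5  shift [1.019e-01 1.000e-04 6.390e-02] | 0.1203
```

{"fn": "move_arm", "kwargs": {"plan": [[[0,0,0,-0.002,0,-0.03,0.0],[0,-1,0,0.035,0,-0.045,0.0],[0,-1,0,0.082,0,-0.03,0.0],[0,-1,0,0.095,0,0.016,0.0],[0,-1,0,0.102,0,0.06,0.0]]]}}

```text
time: 5.25
eef_pos: [0.4137, -0.0481, 0.0152]
tcp_rot: [-0.065, 0.994, 0.007, 0.084]
contact_force: [0.3, 0.5, 0.1]
opening: 0.001
```

```bash
python3 - <<'E'
from st import *
s=st()
im=read_camera("scene"); import cv2
cv2.imwrite("pics/s4.png",cv2.resize(im[140:230,230:380,::-1],None,fx=5,fy=5,interpolation=cv2.INTER_CUBIC))
M=R.from_quat(s['tcp_rot']).as_matrix()
for k in (0,-.01,-.02): print([((proj("scene",s['eef_pos']+M@[u,0,k])[0]-[230,140])*5+2).round(0) for u in (-.011,0,.011)])
show(c2w([-.22,-.05,.003]),tdown(10))
E
```

```text
5.25 [-0.424 -0.134  2.424  0.141  0.714 -2.226] c: [-0.2209 -0.0502  0.0152] w: [ 0.4137 -0.0481  0.0152] f [0.31 0.54 0.14] op 0.001 zc [ 0.169  0.005 -0.986]
[array([239., 201.]), array([234., 185.]), array([228., 171.])]
[array([236., 188.]), array([230., 173.]), array([225., 158.])]
[array([233., 175.]), array([227., 160.]), array([222., 145.])]
rot [ 0.7 -0.9  0.4] | 1.2  shift [-0.0047 -0.0026  0.0068] | 0.0086
```

View pics/s4.png

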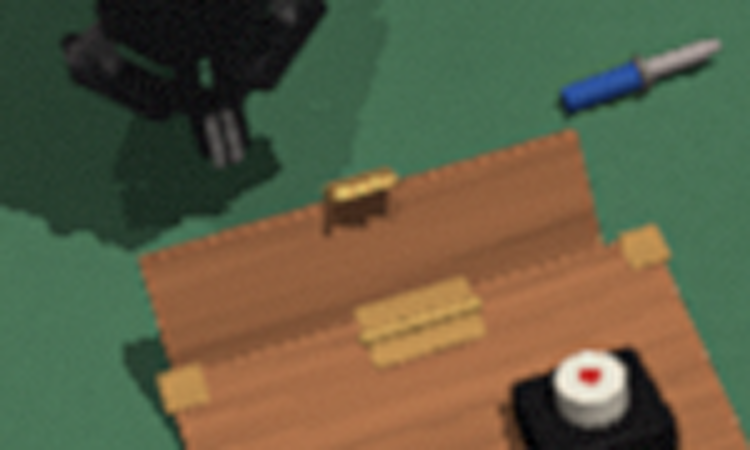

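```bash
python3 - <<'E'
from h import *
for x,z in [(-.19,.003),(-.17,.005),(-.158,.015),(-.15,.023),(-.143,.03)]: show(c2w([x,-.05,z]),tdown(10))
E
```

```text
rot [ 0.7 -0.9  0.4] | 1.2  shift [-0.0343 -0.0029  0.0115] | 0.0363
rot [ 0.7 -0.9  0.4] | 1.2  shift [-0.0544 -0.0031  0.0127] | 0.0559
rot [ 0.7 -0.9  0.4] | 1.2  shift [-0.0678 -0.0031  0.0047] | 0.068
rot [ 0.7 -0.9  0.4] | 1.2  shift [-0.0769 -0.003  -0.002 ] | 0.077
rot [ 0.7 -0.9  0.4] | 1.2  shift [-0.085  -0.003  -0.0078] | 0.0854
```

{"fn": "move_arm", "kwargs": {"plan": [[[0,-1,0,-0.034,-0.003,0.011,0.0],[0,-1,0,-0.054,-0.003,0.012,0.0],[0,-1,0,-0.068,-0.003,0.005,0.0],[0,-1,0,-0.077,-0.003,-0.002,0.0],[0,-1,0,-0.085,-0.003,-0.008,0.0]]]}}

```text
time: 5.92
eef_pos: [0.4908, -0.0382, 0.0309]
tcp_rot: [-0.065, 0.994, 0.011, 0.087]
contact_force: [-0.9, -0.1, -1.5]
opening: 0.002
```

```bash
python3 - <<'E'
from st import *
s=st()
im=read_camera("scene"); import cv2
cv2.imwrite("pics/s5.png",cv2.resize(im[140:230,230:380,::-1],None,fx=5,fy=5,interpolation=cv2.INTER_CUBIC))
M=R.from_quat(s['tcp_rot']).as_matrix()
for k in (0,-.01,-.02): print([((proj("scene",s['eef_pos']+M@[u,0,k])[0]-[230,140])*5+2).round(0) for u in (-.011,0,.011)])
for x,z in [(-.137,.038),(-.13,.047),(-.124,.053),(-.118,.058),(-.112,.062)]: show(c2w([x,-.05,z]),tdown(10))
E
```

```text
5.925 [-0.335  0.016  2.247  0.132  0.731 -2.127] c: [-0.1431 -0.0498  0.0309] w: [ 0.4908 -0.0382  0.0309] f [-0.9  -0.06 -1.51] op 0.002 zc [ 0.174  0.012 -0.985]
[array([280., 314.]), array([274., 297.]), array([268., 281.])]
[array([276., 302.]), array([270., 285.]), array([265., 268.])]
[array([273., 289.]), array([267., 272.]), array([261., 255.])]
rot [0.6 0.2 0.4] | 0.8  shift [-0.0056  0.0003 -0.0049] | 0.0074
rot [0.6 0.2 0.4] | 0.8  shift [-0.0141  0.0003 -0.0126] | 0.0188
rot [0.6 0.2 0.4] | 0.8  shift [-0.021   0.0003 -0.0174] | 0.0273
rot [0.6 0.2 0.4] | 0.8  shift [-0.0278  0.0003 -0.0213] | 0.035
rot [0.6 0.2 0.4] | 0.8  shift [-0.0344  0.0003 -0.0241] | 0.042
```

View pics/s5.png

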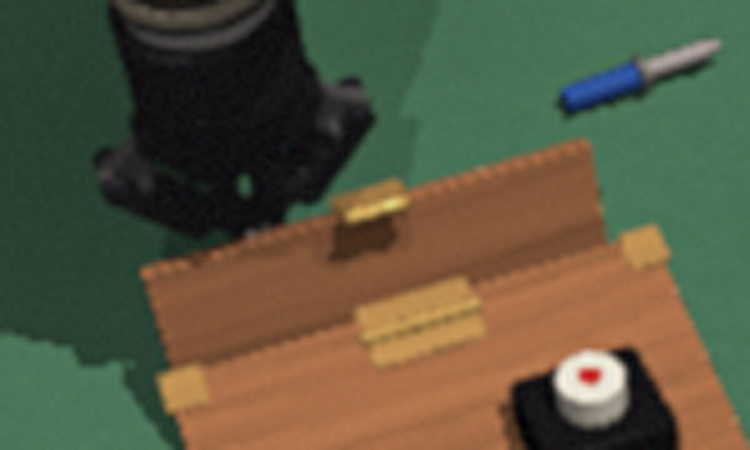

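{"fn": "move_arm", "kwargs": {"plan": [[[0,0,0,-0.006,0,-0.005,0.0],[0,0,0,-0.014,0,-0.012,0.0],[0,0,0,-0.021,0,-0.017,0.0],[0,0,0,-0.028,0,-0.021,0.0],[0,0,0,-0.034,0,-0.024,0.0]]]}}

```text
time: 6.6
eef_pos: [0.5218, -0.0349, 0.0621]
tcp_rot: [-0.065, 0.994, 0.011, 0.088]
contact_force: [-0.2, -0.7, -1.1]
opening: 0.002
```

```bash
cat > pic.py <<'E'
import sys,cv2
from st import *
def pic(cam,name,x0,y0,w,h,f):
    im=read_camera(cam); cv2.imwrite(f"pics/{name}.png",cv2.resize(im[y0:y0+h,x0:x0+w,::-1],None,fx=f,fy=f,interpolation=cv2.INTER_CUBIC))
E
python3 - <<'E'
from pic import *
s=st()
pic("scene","s6",230,140,150,90,5)
for x,z in [(-.107,.064),(-.102,.066),(-.098,.068),(-.094,.07),(-.09,.07)]: show(c2w([x,-.05,z]),tdown(10))
E
```

```text
6.6 [-0.306  0.026  2.166  0.117  0.795 -2.083] c: [-0.112  -0.0503  0.0621] w: [ 0.5218 -0.0349  0.0621] f [-0.2  -0.66 -1.1 ] op 0.002 zc [ 0.177  0.011 -0.984]
rot [0.6 0.3 0.4] | 0.8  shift [-0.0042  0.0005 -0.0005] | 0.0043
rot [0.6 0.3 0.4] | 0.8  shift [-0.0095  0.0005 -0.0015] | 0.0096
rot [0.6 0.3 0.4] | 0.8  shift [-0.0138  0.0005 -0.0028] | 0.0141
rot [0.6 0.3 0.4] | 0.8  shift [-0.0181  0.0005 -0.0041] | 0.0185
rot [0.6 0.3 0.4] | 0.8  shift [-0.022   0.0005 -0.0033] | 0.0222
```

View pics/s6.png

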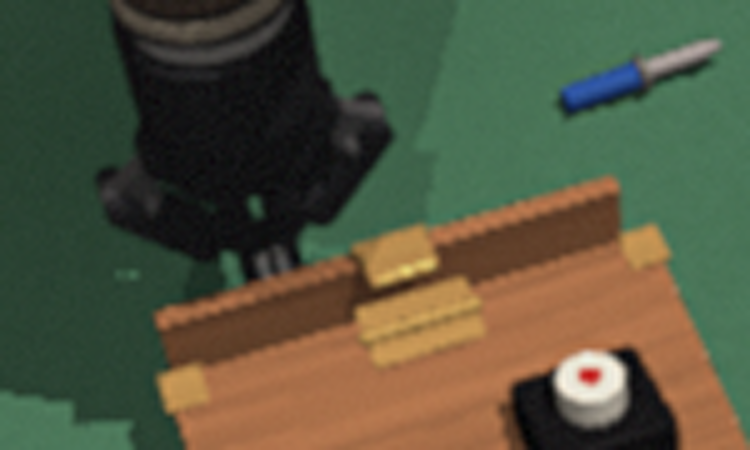

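{"fn": "move_arm", "kwargs": {"plan": [[[0,0,0,-0.004,0,-0.001,0.0],[0,0,0,-0.009,0,-0.003,0.0],[0,0,0,-0.014,0,-0.005,0.0],[0,0,0,-0.018,0,-0.006,0.0],[0,0,0,-0.021,0,-0.006,0.0]]]}}

```text
time: 7.28
eef_pos: [0.542, -0.0324, 0.0721]
tcp_rot: [-0.064, 0.994, 0.011, 0.089]
contact_force: [-0.9, -0.7, -0.4]
opening: 0.002
```

```bash
python3 - <<'E'
from pic import *
s=st()
pic("scene","s7",230,140,150,90,5)
E
```

```text
7.275 [-0.289  0.054  2.116  0.112  0.816 -2.06 ] c: [-0.0916 -0.0503  0.0721] w: [ 0.542  -0.0324  0.0721] f [-0.87 -0.73 -0.41] op 0.002 zc [ 0.178  0.011 -0.984]
```

View pics/s7.png

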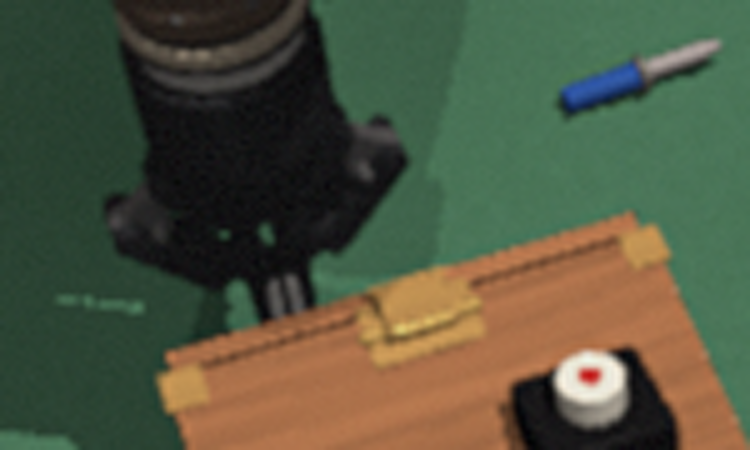

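{"fn": "move_arm", "kwargs": {"plan": [[[0,0,0,-0.003,0,-0.001,0.0],[0,0,0,-0.006,0,-0.002,0.0],[0,0,0,-0.008,0,-0.002,0.0],[0,0,0,-0.009,0,-0.002,0.0],[0,0,0,-0.01,0,-0.002,0.0]]]}}

```text
time: 7.95
eef_pos: [0.544, -0.0322, 0.0731]
tcp_rot: [-0.067, 0.995, 0.011, 0.078]
contact_force: [-26.2, -9.2, 8.8]
opening: 0.001
```

```bash
python3 - <<'E'
from pic import *
s=st()
pic("scene","s8",230,140,150,90,5)
E
```

```text
7.95 [-0.283  0.067  2.097  0.099  0.84  -2.049] c: [-0.0896 -0.0502  0.0731] w: [ 0.544  -0.0322  0.0731] f [-26.19  -9.17   8.79] op 0.001 zc [ 0.157  0.013 -0.988]
```

View pics/s8.png

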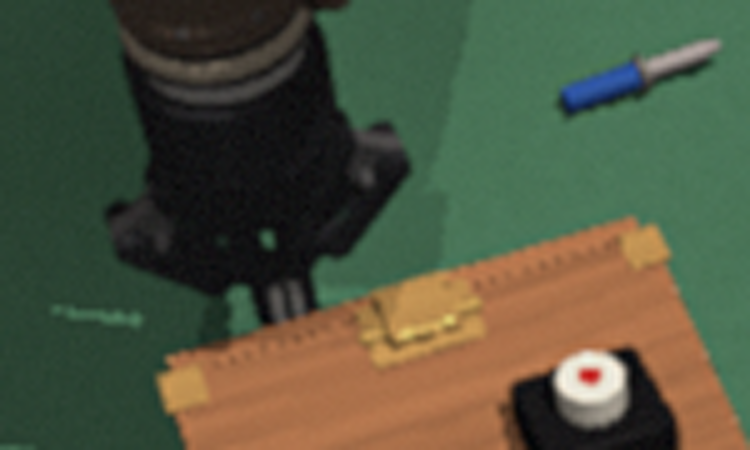

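```bash
python3 - <<'E'
from h import *
for p in [(-.115,-.05,.075),(-.14,-.05,.12)]: show(c2w(p),tdown(5))
for p in [(.47,.02,.17),(.46,.08,.20),(.455,.14,.22)]: show(p,tdown(0))
E
```

```text
rot [0.7 4.  0.6] | 4.1  shift [ 0.0247  0.0006 -0.0059] | 0.0254
rot [0.7 4.  0.6] | 4.1  shift [ 0.0423  0.0014 -0.0542] | 0.0688
rot [0.7 9.  0.7] | 9.1  shift [ 0.0503  0.0627 -0.1054] | 0.1326
rot [0.7 9.  0.7] | 9.1  shift [ 0.0476  0.1238 -0.1347] | 0.189
rot [0.7 9.  0.7] | 9.1  shift [ 0.0415  0.1842 -0.1533] | 0.2432
```

{"fn": "move_arm", "kwargs": {"plan": [[[0,0,0,0.025,0,-0.005,0.0],[0,3,0,0.042,0.001,-0.054,0.0],[0,6,0,0.05,0.05,-0.105,0.04],[0,9,0,0.048,0.11,-0.13,0.085],[0,9,0,0.042,0.17,-0.15,0.085]]]}}

```text
time: 8.62
eef_pos: [0.4601, 0.117, 0.2161]
tcp_rot: [-0.066, 0.998, 0.006, 0.004]
contact_force: [1.4, 0.1, 0.4]
opening: 0.639
```

```bash
python3 - <<'E'
from pic import *
s=st()
pic("scene","s9",230,140,150,90,5)
pic("top","t9",160,110,240,150,3)
show((.4515,.2847,.22),tdown(0))
show((.4515,.2847,.09),tdown(0))
E
```

```text
8.625 [ 0.028 -0.184  2.047  0.013  1.272 -1.68 ] c: [-0.1547  0.108   0.2161] w: [0.4601 0.117  0.2161] f [1.37 0.1  0.35] op 0.639 zc [ 0.008  0.011 -1.   ]
rot [0.7 0.7 1.1] | 1.5  shift [-0.0145  0.1641 -0.0003] | 0.1648
rot [0.7 0.7 1.1] | 1.5  shift [-0.013   0.1625  0.1297] | 0.2083
```

View pics/s9.png

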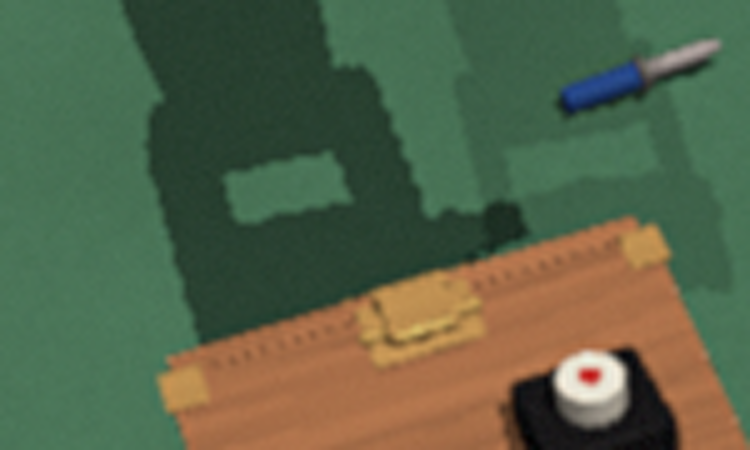

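View pics/t9.png

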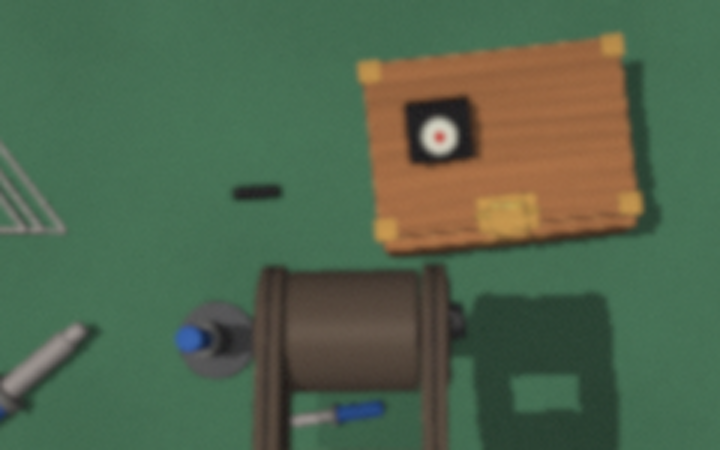

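{"fn": "move_arm", "kwargs": {"plan": [[[0,0,0,-0.003,0.04,0,0.085],[0,0,1,-0.006,0.085,0,0.085],[1,1,1,-0.01,0.13,0,0.085],[1,1,1,-0.0145,0.164,0,0.085],[1,1,1,-0.0145,0.164,0.015,0.085]]]}}

```text
time: 9.35
eef_pos: [0.4534, 0.2867, 0.2061]
tcp_rot: [-0.063, 0.998, -0.002, -0.0]
contact_force: [0.1, -0.1, 0.5]
opening: 0.991
```

```bash
python3 - <<'E'
from pic import *
s=st()
pic("scene","s10",340,60,160,120,5)
M=R.from_quat(s['tcp_rot']).as_matrix()
P=lambda v:((proj("scene",s['eef_pos']+M@v)[0]-[340,60])*5+2).round(0)
print(P([0,0,0]),P([0,.0425,0]),P([0,-.0425,0]),P([0,.0425,-.013]))
print("probe tail",((proj("scene",[.4515,.2847,.145])[0]-[340,60])*5+2))
st()
show((.4515,.2847,.09),tdown(0))
E
```

```text
9.35 [ 0.376 -0.02   1.915 -0.003  1.248 -1.32 ] c: [-0.1407  0.2772  0.2061] w: [0.4534 0.2867 0.2061] f [ 0.14 -0.1   0.53] op 0.991 zc [-0.    -0.003 -1.   ]
[422. 290.] [511. 265.] [332. 316.] [519. 244.]
probe tail [384.32350692 376.49264262]
9.4 [ 0.374 -0.018  1.92  -0.004  1.248 -1.32 ] c: [-0.1428  0.2755  0.2023] w: [0.4515 0.2847 0.2023] f [-0.06 -0.59 -2.18] op 0.99 zc [-0.007 -0.005 -1.   ]
rot [-0.3 -0.4  0.2] | 0.5  shift [-0.0008  0.0006  0.1123] | 0.1123
```

View pics/s10.png

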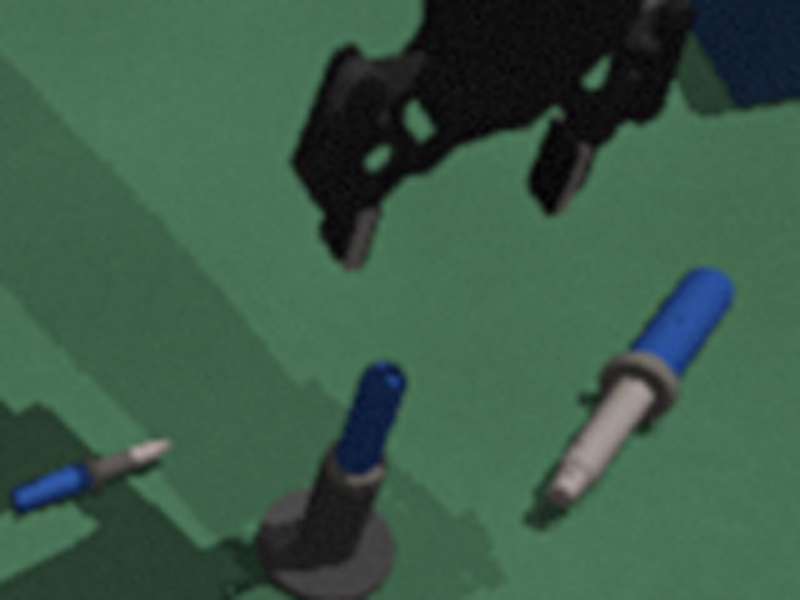

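{"fn": "move_arm", "kwargs": {"plan": [[[0,0,0,0,0,0.02,0.085],[0,0,0,-0.001,0,0.04,0.085],[0,0,0,-0.001,0,0.05,0.085],[0,0,0,-0.001,0,0.054,0.085],[0,0,0,-0.001,0,0.054,0.085]]]}}

```text
time: 10.02
eef_pos: [0.4525, 0.2842, 0.1485]
tcp_rot: [-0.062, 0.998, -0.003, -0.003]
contact_force: [0.5, -0.1, -0.3]
opening: 0.99
```

```bash
cat >> pic.py <<'E'
def overlay(name,x0,y0,f,pts):
    im=cv2.imread(f"pics/{name}.png")
    for p,c in pts:
        u=((proj("scene",p)[0]+.5-[x0,y0])*f).astype(int); cv2.circle(im,tuple(int(v) for v in u),3,c,1)
    cv2.imwrite(f"pics/{name}o.png",im)
E
python3 - <<'E'
from pic import *
s=st()
pic("scene","s11",350,85,120,90,6)
M=R.from_quat(s['tcp_rot']).as_matrix(); e=s['eef_pos']
pts=[]
for sg in (1,-1):
  for u in (-.011,.011):
    for v in (.0425,.057): pts.append((e+M@[u,sg*v,-.013],(0,0,255)))
pts.append((np.array([.4515,.2847,.145]),(0,255,255))); pts.append((e,(255,255,255)))
pts.append((np.array([.4515,.2847,.075]),(0,255,255)))
overlay("s11",350,85,6,pts)
E
```

```text
10.025 [ 0.373  0.036  1.968 -0.004  1.145 -1.321] c: [-0.1419  0.2749  0.1485] w: [0.4525 0.2842 0.1485] f [ 0.53 -0.15 -0.35] op 0.99 zc [-0.006 -0.005 -1.   ]
```

View pics/s11o.png

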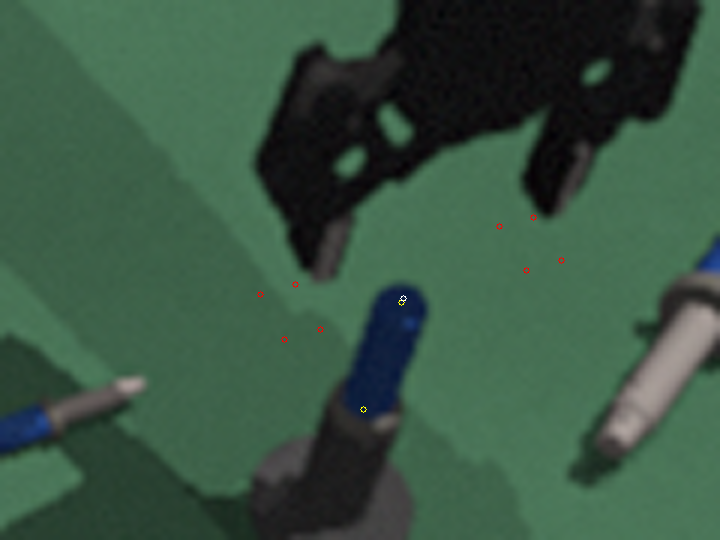

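{"fn": "move_arm", "kwargs": {"plan": [[[0,0,0,0,-0.001,0.02,0.085],[0,0,0,0,-0.002,0.04,0.085],[0,0,0,0,-0.002,0.055,0.085],[0,0,0,0,-0.002,0.062,0.085],[0,0,0,0,-0.002,0.062,0.085]]]}}

```text
time: 10.7
eef_pos: [0.4526, 0.2821, 0.0869]
tcp_rot: [-0.062, 0.998, -0.003, -0.003]
contact_force: [-0.7, -0.4, -1.2]
opening: 0.995
```

```bash
python3 - <<'E'
from pic import *
s=st()
pic("scene","s12",350,85,120,90,6)
E
```

```text
10.7 [ 0.369  0.112  2.012 -0.004  1.025 -1.325] c: [-0.1421  0.2728  0.0869] w: [0.4526 0.2821 0.0869] f [-0.71 -0.38 -1.22] op 0.995 zc [-0.006 -0.005 -1.   ]
```

View pics/s12.png

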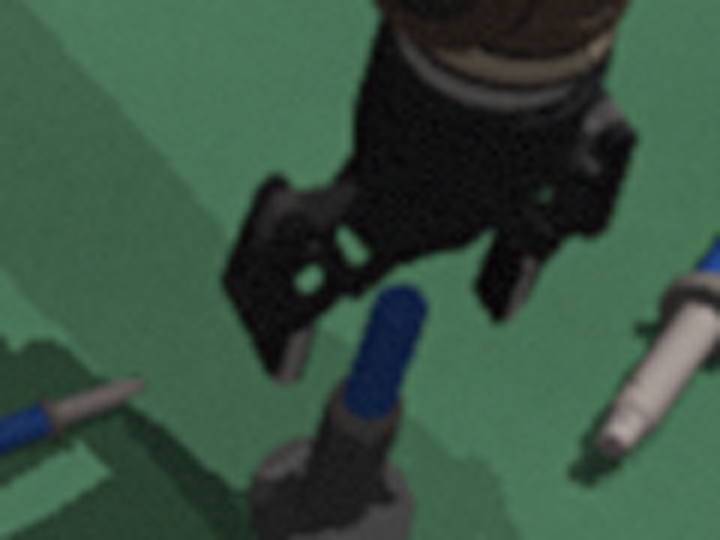

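{"fn": "move_arm", "kwargs": {"plan": [[[0,0,0,0,-0.002,0.005,0.06],[0,0,0,0,-0.002,0.005,0.03],[0,0,0,0,-0.002,0.005,0.015],[0,0,0,0,-0.002,0.005,0.01],[0,0,0,0,-0.002,0.005,0.01]]], "force": 60}}

```text
time: 11.38
eef_pos: [0.4533, 0.2814, 0.0829]
tcp_rot: [-0.062, 0.998, -0.001, -0.002]
contact_force: [-0.7, 5.0, 1.0]
opening: 0.243
```

```bash
python3 - <<'E'
from pic import *
s=st()
pic("scene","s13",350,85,120,90,6)
E
```

```text
11.375 [ 3.660e-01  1.160e-01  2.015e+00 -1.000e-03  1.014e+00 -1.328e+00] c: [-0.1414  0.272   0.0829] w: [0.4533 0.2814 0.0829] f [-0.66  5.02  0.99] op 0.243 zc [-0.004 -0.002 -1.   ]
```

View pics/s13.png

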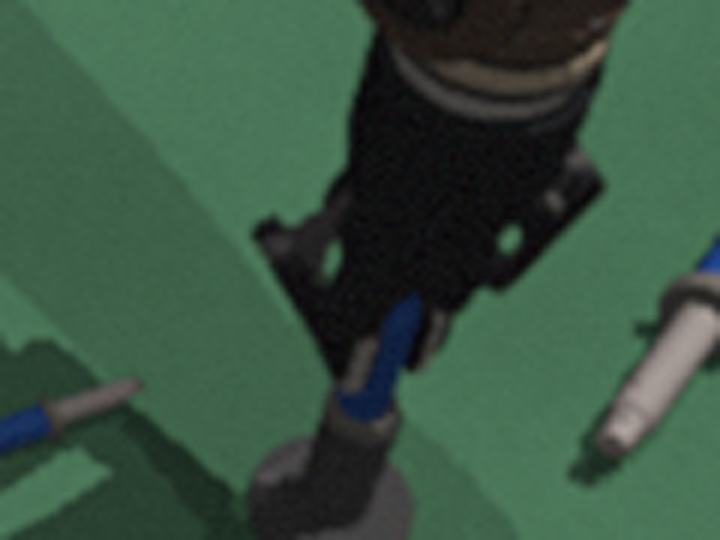

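{"fn": "move_arm", "kwargs": {"plan": [[[0,0,0,0,0.001,-0.01,0.01],[0,0,0,0,0.001,-0.04,0.01],[0,0,0,0,0.001,-0.08,0.01],[0,0,0,0,0.001,-0.125,0.01],[0,0,0,0,0.001,-0.16,0.01]]]}}

```text
time: 12.05
eef_pos: [0.4541, 0.2818, 0.2453]
tcp_rot: [-0.062, 0.998, -0.002, -0.001]
contact_force: [1.1, 0.9, -0.8]
opening: 0.244
```

```bash
python3 - <<'E'
from pic import *
s=st()
pic("scene","s14",350,50,130,100,6)
M=R.from_quat(s['tcp_rot']).as_matrix(); e=s['eef_pos']
pts=[(e+M@[0,0,k],(0,255,255)) for k in (.073,.008,.001,-.062)]
overlay("s14",350,50,6,pts)
# target: spot approach
ax=RC.apply([-np.sin(.35),0,np.cos(.35)])
spot=c2w([0,.05,.159]); print("spot",spot,"ax",ax)
show(spot+ax*(.073+.06),tdown(np.degrees(.35)))
print([ (q,[(round(d["p"],2),np.round(d["centre"],1).tolist()) for d in pinpoint("scene",q)]) for q in ("probe_tip","spot")])
E
```

```text
12.05 [ 0.368 -0.053  1.874 -0.004  1.324 -1.326] c: [-0.1406  0.2724  0.2453] w: [0.4541 0.2818 0.2453] f [ 1.06  0.92 -0.77] op 0.244 zc [-0.002 -0.005 -1.   ]
spot [0.62072008 0.07822897 0.159     ] ax [-0.3403533  -0.0416958   0.93937271]
rot [ -0.1 -19.7   0.2] | 19.7  shift [-0.0922 -0.2234 -0.032 ] | 0.2438
[('probe_tip', [(0.75, [449.4, 158.4]), (0.62, [421.5, 129.8]), (0.52, [373.7, 148.8])]), ('spot', [(0.73, [345.7, 214.2])])]
```

View pics/s14o.png

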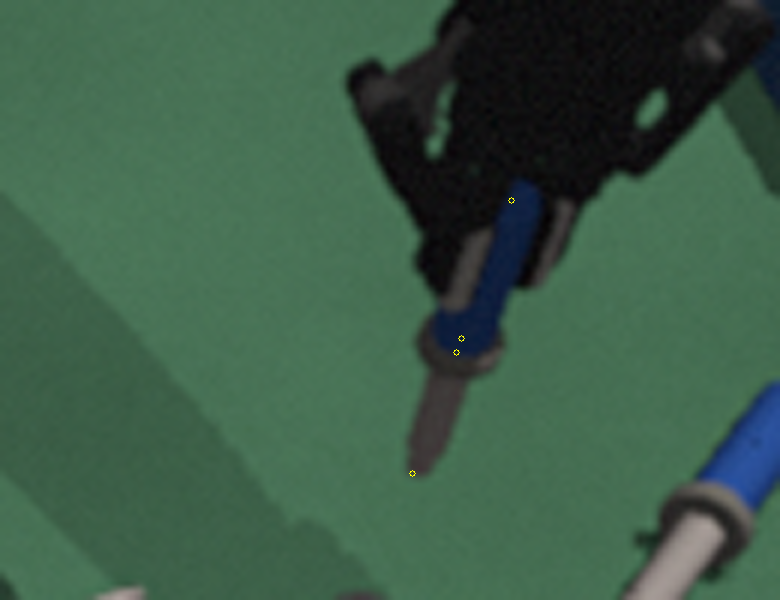

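{"fn": "move_arm", "kwargs": {"plan": [[[0,-2,0,-0.012,-0.03,-0.03,0.01],[0,-6,0,-0.032,-0.08,-0.045,0.01],[0,-11,0,-0.055,-0.135,-0.045,0.01],[0,-16,0,-0.076,-0.185,-0.04,0.01],[0,-19.7,0,-0.092,-0.223,-0.032,0.01]]]}}

```text
time: 12.82
eef_pos: [0.5733, 0.0703, 0.2758]
tcp_rot: [-0.061, 0.983, 0.008, 0.17]
contact_force: [-0.4, 0.8, -1.0]
opening: 0.243
```

```bash
python3 - <<'E'
from pic import *
s=st()
pic("scene","s15",270,110,130,100,6)
pic("top","t15",230,100,130,100,6)
s=st()
M=R.from_quat(s['tcp_rot']).as_matrix(); e=s['eef_pos']
print("toolz.ax",M[:,2]@RC.apply([-np.sin(.35),0,np.cos(.35)]))
spot=c2w([0,.05,.159])
pts=[(e+M@[0,0,k],(0,255,255)) for k in (.073,.008,.001,-.062)]+[(spot,(0,255,0))]
overlay("s15",270,110,6,pts)
for q in ("probe_tip","spot"):
  for c in ("scene","top"): print(q,c,[(round(d["p"],2),np.round(d["centre"],1).tolist()) for d in pinpoint(c,q)])
E
```

```text
12.825 [-0.086 -0.184  1.967  0.077  1.023 -1.809] c: [-0.048   0.0479  0.2758] w: [0.5733 0.0703 0.2758] f [-0.43  0.82 -1.03] op 0.243 zc [ 0.336 -0.004 -0.942]
12.925 [-0.087 -0.182  1.968  0.075  1.025 -1.807] c: [-0.0492  0.0467  0.2734] w: [0.5723 0.069  0.2734] f [-0.67  0.93 -1.3 ] op 0.242 zc [ 0.331 -0.005 -0.944]
toolz.ax -0.9999070400405728
probe_tip scene [(0.97, [343.2, 192.6]), (0.6, [373.2, 147.6]), (0.57, [450.0, 158.7])]
probe_tip top [(0.93, [188.1, 219.4]), (0.65, [306.7, 161.2]), (0.58, [254.3, 252.8])]
spot scene [(0.69, [346.2, 213.7])]
spot top [(0.49, [303.2, 152.1])]
```

View pics/s15o.png

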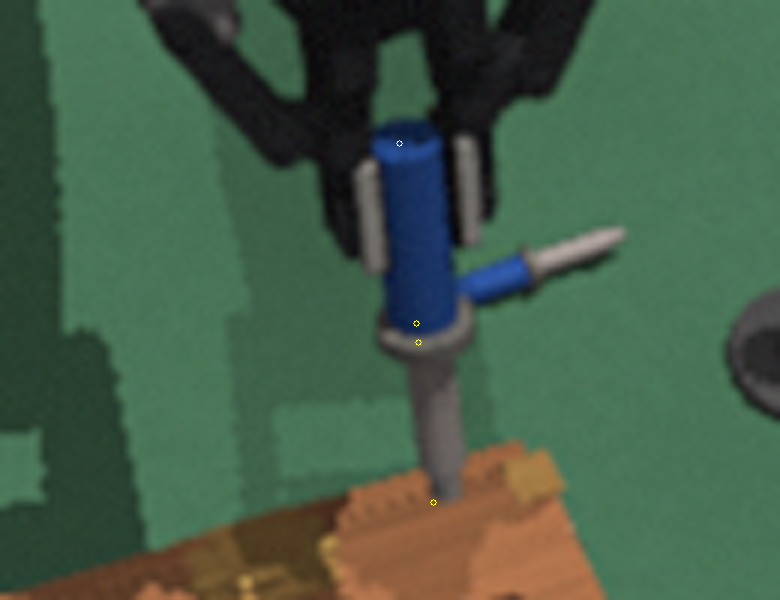

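View pics/t15.png

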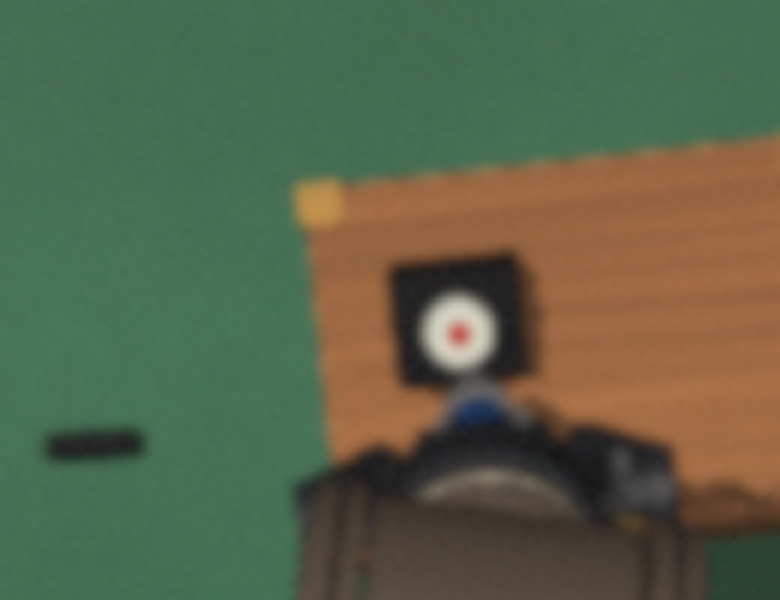

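```bash
cat >> st.py <<'E'
AX=RC.apply([-np.sin(.35),0,np.cos(.35)])
SP=c2w([0,.05,.159])
TD=tdown(np.degrees(.35))
def tgt(h,off=(0,.002,.071)):
    # TCP so that tip (offset off in tool frame) is h above spot
    return SP+AX*h-TD.apply(off)
E
python3 - <<'E'
from st import *
s=st()
show(tgt(.012),TD)
import cv2
im=cv2.imread("pics/scene0.png").astype(int)
m=(im[...,2]>140)&(im[...,1]<90)&(im[...,0]<90); m[:195]=0;m[230:]=0;m[:,:330]=0;m[:,365:]=0
ys,xs=np.nonzero(m); print(xs.mean(),ys.mean(),m.sum(), proj("scene",SP))
im=cv2.imread("pics/top0.png").astype(int)
m=(im[...,2]>140)&(im[...,1]<110)&(im[...,0]<110); m[:140]=0;m[170:]=0;m[:,:295]=0;m[:,320:]=0
ys,xs=np.nonzero(m); print(xs.mean(),ys.mean(),m.sum(), proj("top",SP))
E
```

```text
13.125 [-0.08  -0.184  1.964  0.077  1.026 -1.805] c: [-0.0477  0.0508  0.2773] w: [0.5733 0.0733 0.2773] f [ 0.11  0.86 -0.49] op 0.238 zc [ 0.336 -0.002 -0.942]
rot [-0.1 -0.4  0.2] | 0.5  shift [-0.0045 -0.0028  0.0445] | 0.0448
347.5 214.5 8 [[346.8291614  214.34032417]]
307.10869565217394 161.16666666666666 138 [[306.21941766 155.16780379]]
```

{"fn": "move_arm", "kwargs": {"plan": [[[0,0,0,-0.001,-0.001,0.012,0.01],[0,0,0,-0.002,-0.002,0.024,0.01],[0,0,0,-0.004,-0.003,0.036,0.01],[0,0,0,-0.0045,-0.003,0.042,0.01],[0,0,0,-0.0045,-0.003,0.042,0.01]]]}}

```text
time: 13.75
eef_pos: [0.5917, 0.0726, 0.2383]
tcp_rot: [-0.062, 0.984, 0.009, 0.169]
contact_force: [-0.8, 0.2, -0.4]
opening: 0.242
```

```bash
python3 - <<'E'
from pic import *
s=st()
pic("scene","s16",310,150,70,80,7)
pic("top","t16",270,120,80,70,7)
s=st()
show(tgt(.012),TD);show(tgt(.0),TD)
M=R.from_quat(s['tcp_rot']).as_matrix(); e=s['eef_pos']
pts=[(e+M@[0,0.002,k],(0,255,255)) for k in (.071,.006,.001,-.064)]+[(SP,(0,255,0))]
overlay("s16",310,150,7,pts)
E
```

```text
13.75 [-0.079 -0.111  1.97   0.08   0.949 -1.811] c: [-0.0295  0.0479  0.2383] w: [0.5917 0.0726 0.2383] f [-0.82  0.15 -0.43] op 0.242 zc [ 0.334 -0.001 -0.942]
13.85 [-0.079 -0.112  1.97   0.08   0.949 -1.811] c: [-0.0291  0.0477  0.2395] w: [0.5921 0.0724 0.2395] f [-0.81 -0.41 -0.54] op 0.244 zc [ 0.336 -0.002 -0.942]
rot [-0.1 -0.4  0.2] | 0.5  shift [0.0002 0.0003 0.0026] | 0.0027
rot [-0.1 -0.4  0.2] | 0.5  shift [0.0001 0.0003 0.0146] | 0.0147
```

View pics/s16o.png

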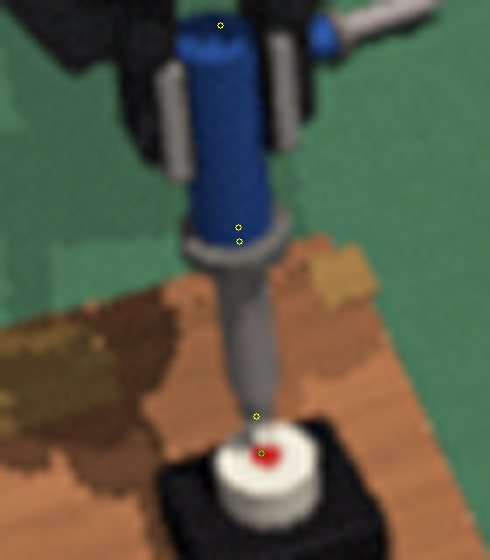

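View pics/t16.png

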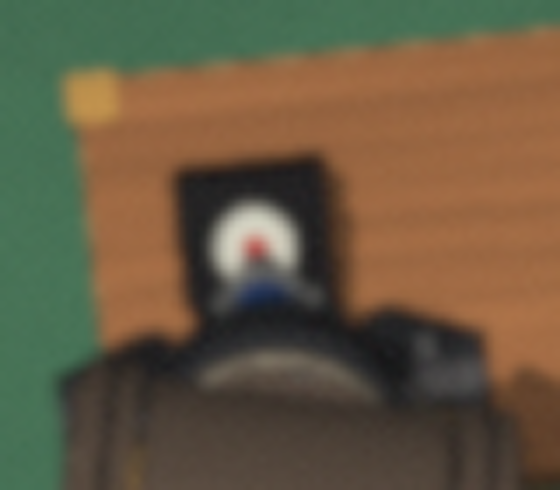

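```bash
python3 - <<'E'
from pic import *
s=st()
M=R.from_quat(s['tcp_rot']).as_matrix(); e=s['eef_pos']
im=cv2.imread("pics/t16.png")
for p in [e+M@[0,0.002,k] for k in (.071,.006,-.064)]+[SP]:
    u=(proj("top",p)[0]+.5-[270,120])*7; print(u.round(0)); 
im=im[180:340,170:350]; cv2.imwrite("pics/t16z.png",cv2.resize(im,None,fx=4,fy=4))
E
```

```text
13.85 [-0.079 -0.112  1.97   0.08   0.949 -1.811] c: [-0.0291  0.0477  0.2395] w: [0.5921 0.0724 0.2395] f [-0.81 -0.41 -0.54] op 0.244 zc [ 0.336 -0.002 -0.942]
[259. 259.]
[261. 299.]
[263. 347.]
[257. 250.]
```

View pics/t16z.png

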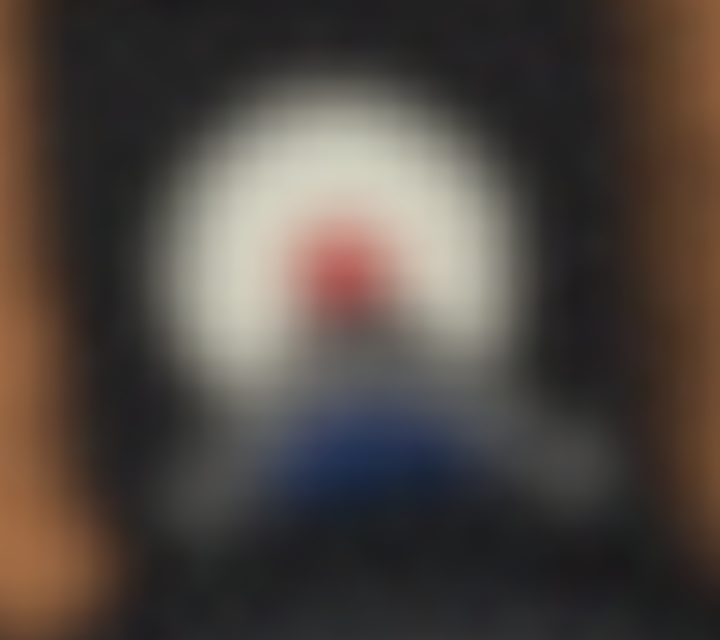

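{"fn": "move_arm", "kwargs": {"plan": [[[0,-0.4,0,-0.001,0.001,0.003,0.01],[0,-0.4,0,-0.0015,0.001,0.006,0.01],[0,-0.4,0,-0.0015,0.001,0.009,0.01],[0,-0.4,0,-0.0015,0.001,0.01,0.01],[0,-0.4,0,-0.0015,0.001,0.01,0.01]]]}}

```text
time: 14.48
eef_pos: [0.5967, 0.074, 0.2305]
tcp_rot: [-0.062, 0.983, 0.009, 0.174]
contact_force: [0.0, 0.0, -1.1]
opening: 0.245
```

```bash
python3 - <<'E'
from pic import *
s=st()
pic("scene","s17",310,150,70,80,7)
pic("top","t17",290,140,40,36,14)
s=st(); print("axial force",s['contact_force']@AX)
show(tgt(.0),TD)
E
```

```text
14.475 [-0.076 -0.097  1.974  0.082  0.923 -1.81 ] c: [-0.0244  0.0487  0.2305] w: [0.5967 0.074  0.2305] f [ 0.03  0.04 -1.11] op 0.245 zc [ 0.343 -0.002 -0.939]
14.575 [-0.076 -0.097  1.974  0.082  0.923 -1.81 ] c: [-0.0243  0.0487  0.2307] w: [0.5968 0.074  0.2307] f [-0.54  0.2  -1.15] op 0.24 zc [ 0.343 -0.002 -0.939]
axial force -0.9086738991698029
rot [-0.1  0.   0.2] | 0.2  shift [ 0.0018 -0.0007  0.0047] | 0.0051
```

View pics/s17.png

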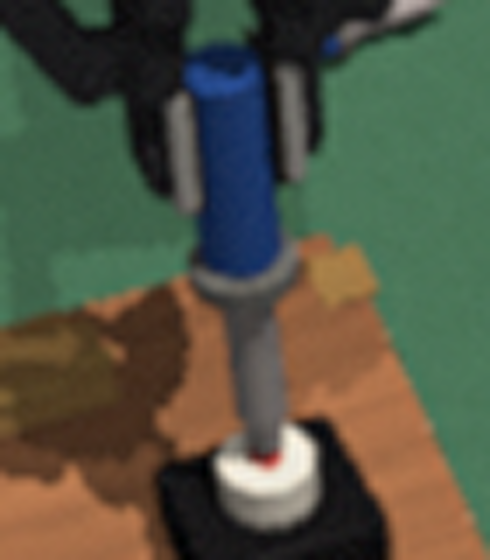

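View pics/t17.png

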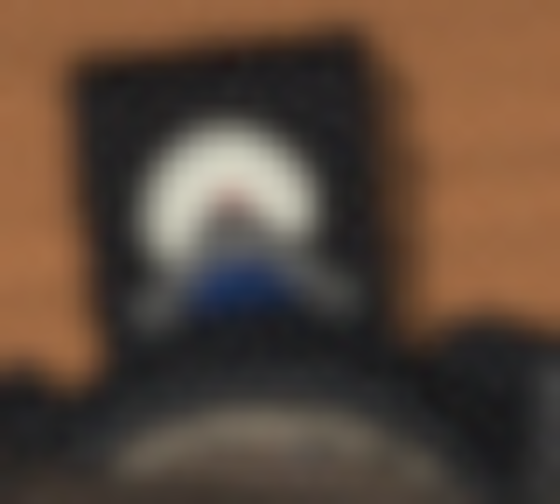

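```bash
cat > samp.py <<'E'
from pic import *
def samp(n=8):
    F=[];T=[];Z=[]
    for i in range(n):
        read_camera("scene"); s=get_state(); F.append(s['contact_force']); Z.append(s['eef_pos']); T.append(s['wrist_torque'])
    F=np.array(F);Z=np.array(Z)
    a=F@AX; d=(Z-SP)@AX
    print("axial F %.2f sd %.2f"%(a.mean(),a.std()),"F",F.mean(0).round(2),"TCP ax height mm %.2f sd %.2f"%(d.mean()*1e3,d.std()*1e3),"torq",np.mean(T,0).round(3),"t",s['time'])
    return a.mean()
E
python3 -c "
from samp import *
samp(8)"
```

```text
axial F -1.02 sd 0.52 F [-0.05  0.17 -1.1 ] TCP ax height mm 75.76 sd 0.04 torq [-0.031  0.235  0.008] t 14.975
```

{"fn": "move_arm", "kwargs": {"plan": [[[0,0,0,0,0,0.001,0.01],[0,0,0,0,0,0.002,0.01],[0,0,0,0,0,0.002,0.01],[0,0,0,0,0,0.002,0.01],[0,0,0,0,0,0.002,0.01]]]}}

```text
time: 15.6
eef_pos: [0.5974, 0.0741, 0.2288]
tcp_rot: [-0.062, 0.983, 0.009, 0.174]
contact_force: [0.5, -0.6, -0.9]
opening: 0.239
```

```bash
python3 -c "
from samp import *
samp(6)
pic('scene','s18',310,150,70,80,7)"
```

```text
axial F -0.55 sd 0.42 F [-0.1   0.01 -0.62] TCP ax height mm 73.72 sd 0.01 torq [0.01  0.227 0.011] t 15.9
```

View pics/s18.png

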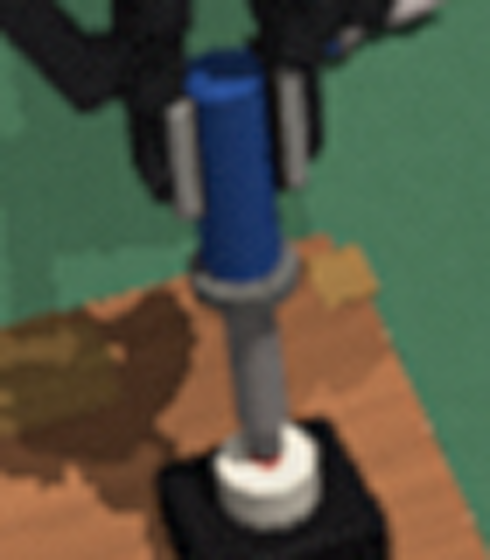

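{"fn": "move_arm", "kwargs": {"plan": [[[0,0,0,0,0,0.001,0.01],[0,0,0,0,0,0.002,0.01],[0,0,0,0,0,0.002,0.01],[0,0,0,0,0,0.002,0.01],[0,0,0,0,0,0.002,0.01]]]}}

```text
time: 16.58
eef_pos: [0.5981, 0.0742, 0.227]
tcp_rot: [-0.062, 0.983, 0.009, 0.174]
contact_force: [0.1, 0.1, -1.0]
opening: 0.245
```

```bash
python3 -c "
from samp import *
samp(6)
pic('scene','s19',310,150,70,80,7)
pic('top','t19',290,140,40,36,14)"
```

```text
axial F -0.36 sd 0.39 F [-0.15  0.01 -0.44] TCP ax height mm 71.73 sd 0.01 torq [-0.018  0.239 -0.012] t 16.875
```

View pics/s19.png

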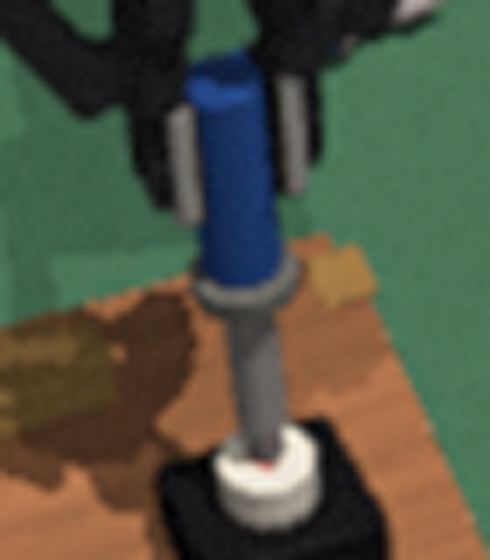

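View pics/t19.png

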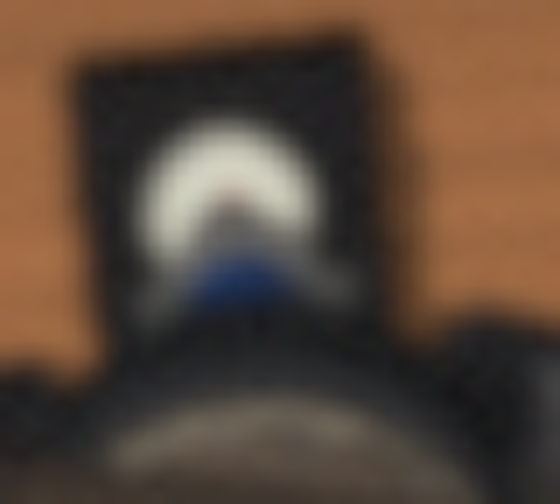

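{"fn": "move_arm", "kwargs": {"plan": [[[0,0,0,0,0.0005,0.0005,0.01],[0,0,0,0,0.001,0.001,0.01],[0,0,0,0,0.001,0.0015,0.01],[0,0,0,0,0.001,0.002,0.01],[0,0,0,0,0.001,0.002,0.01]]]}}

```text
time: 17.6
eef_pos: [0.5988, 0.0752, 0.2253]
tcp_rot: [-0.062, 0.983, 0.009, 0.174]
contact_force: [-0.6, 0.4, 0.4]
opening: 0.246
```

```bash
python3 -c "
from samp import *
samp(6)
pic('scene','s20',310,150,70,80,7)
pic('top','t20',290,140,40,36,14)"
```

```text
axial F 0.18 sd 0.52 F [-0.51 -0.56 -0.02] TCP ax height mm 69.81 sd 0.02 torq [-0.16   0.195 -0.038] t 17.9
```

View pics/s20.png

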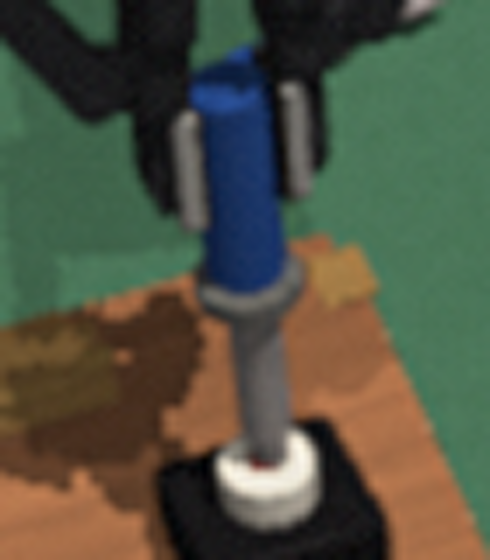

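View pics/t20.png

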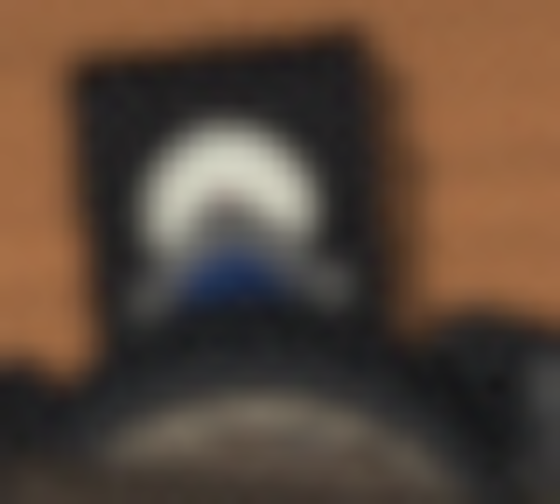

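{"fn": "move_arm", "kwargs": {"plan": [[[0,0,0,0,0,-0.003,0.01],[0,0,0,-0.001,-0.0005,-0.003,0.01],[0,0,0,-0.0025,-0.0005,-0.003,0.01],[0,0,0,-0.0025,-0.0005,-0.001,0.01],[0,0,0,-0.0025,-0.0005,-0.001,0.01]]]}}

```text
time: 18.62
eef_pos: [0.6009, 0.075, 0.227]
tcp_rot: [-0.062, 0.983, 0.009, 0.174]
contact_force: [-0.1, -0.4, 0.4]
opening: 0.243
```

```bash
python3 -c "
from samp import *
samp(8)
pic('scene','s21',310,150,70,80,7)
pic('top','t21',290,140,40,36,14)"
```

```text
axial F 0.14 sd 0.44 F [-0.14  0.3   0.11] TCP ax height mm 70.89 sd 0.02 torq [0.012 0.176 0.008] t 19.025
```

View pics/s21.png

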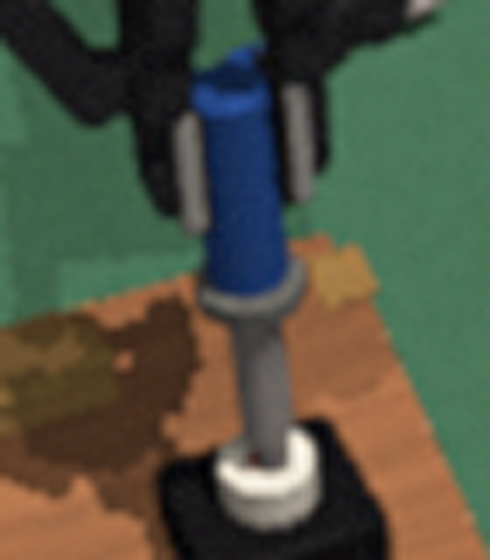

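View pics/t21.png

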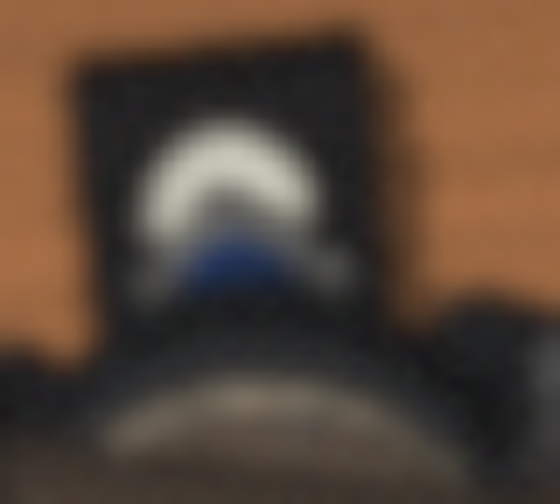

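{"fn": "move_arm", "kwargs": {"plan": [[[0,0,0,0,0,0.0005,0.01],[0,0,0,0,-0.0003,0.001,0.01],[0,0,0,0,-0.0005,0.002,0.01],[0,0,0,0,-0.0005,0.003,0.01],[0,0,0,0,-0.0005,0.003,0.01]]]}}

```text
time: 19.75
eef_pos: [0.6019, 0.0747, 0.2243]
tcp_rot: [-0.062, 0.983, 0.009, 0.174]
contact_force: [-1.1, 0.3, 1.1]
opening: 0.241
```

```bash
python3 -c "
from samp import *
samp(10)
pic('scene','s22',310,150,70,80,7)"
```

```text
axial F 1.19 sd 0.52 F [-0.6   0.87  1.09] TCP ax height mm 67.91 sd 0.03 torq [0.241 0.228 0.091] t 20.25
```

View pics/s22.png

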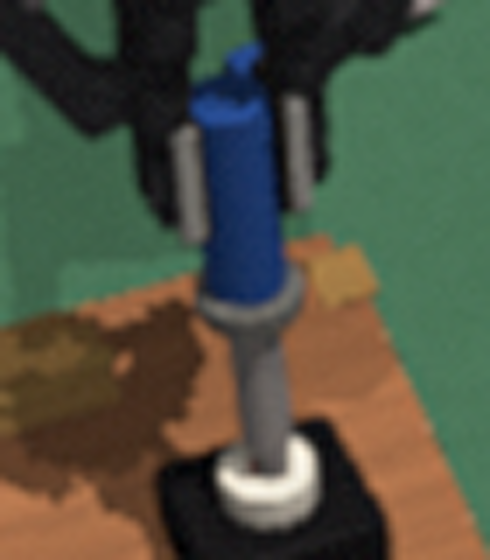

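{"fn": "move_arm", "kwargs": {"plan": [[[0,0,0,0,0,0.001,0.01],[0,0,0,0,0,0.002,0.01],[0,0,0,0,0,0.0028,0.01],[0,0,0,0,0,0.0028,0.01],[0,0,0,0,0,0.0028,0.01]]]}}

```text
time: 20.92
eef_pos: [0.6029, 0.0747, 0.2218]
tcp_rot: [-0.062, 0.983, 0.009, 0.174]
contact_force: [-1.2, 1.9, 2.2]
opening: 0.244
```

```bash
python3 -c "
from samp import *
samp(12)
pic('scene','s23',310,150,70,80,7)
pic('top','t23',270,120,80,70,7)
s=st(); M=R.from_quat(s['tcp_rot']).as_matrix(); print('tilt err deg',np.degrees(np.arccos(-M[:,2]@AX)))
for q in ('tab_nose','rim','front_edge','spot','probe_tip'):
  print(q,[(round(d['p'],2),np.round(d['centre'],1).tolist()) for d in pinpoint('scene',q)][:2])
print(proj('scene',c2w([-.059,0,.122])),proj('scene',c2w([-.065,0,.122])),proj('scene',c2w([-.086,0,.116])))
pic('scene','s24',230,140,150,90,5)
"
```

```text
axial F 2.47 sd 0.38 F [-1.14  1.04  2.26] TCP ax height mm 65.13 sd 0.03 torq [0.277 0.255 0.101] t 21.525
21.625 [-0.073 -0.075  1.97   0.083  0.904 -1.809] c: [-0.0181  0.0487  0.2217] w: [0.6029 0.0747 0.2217] f [-0.48  1.    2.53] op 0.24 zc [ 0.343 -0.002 -0.939]
tilt err deg 0.11702054202412346
tab_nose [(0.62, [317.4, 204.7])]
rim [(0.87, [310.4, 202.2]), (0.57, [403.2, 166.8])]
front_edge [(0.82, [310.0, 200.7]), (0.19, [347.7, 221.5])]
spot [(0.42, [345.3, 216.9])]
probe_tip [(0.91, [349.8, 219.6]), (0.82, [448.0, 157.5])]
[[313.89070289 205.11726864]] [[313.00650755 202.74723061]] [[310.04412812 195.91918049]]
```

View pics/s23.png

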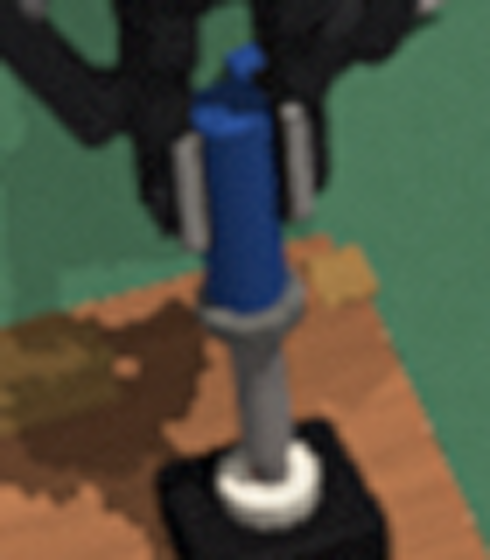

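View pics/s24.png

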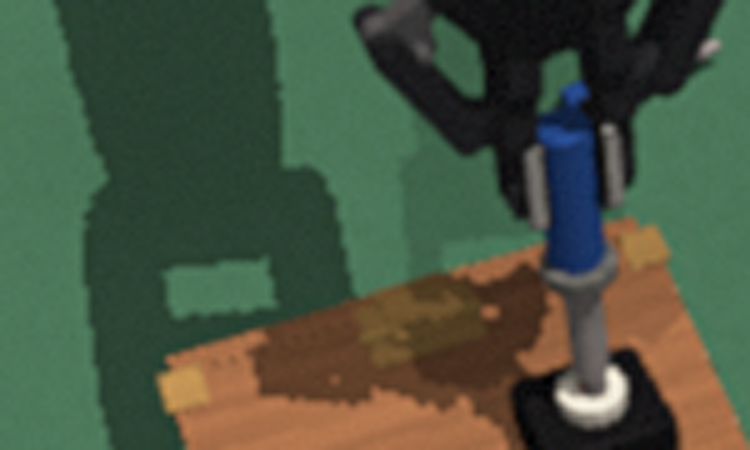

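View pics/t23.png

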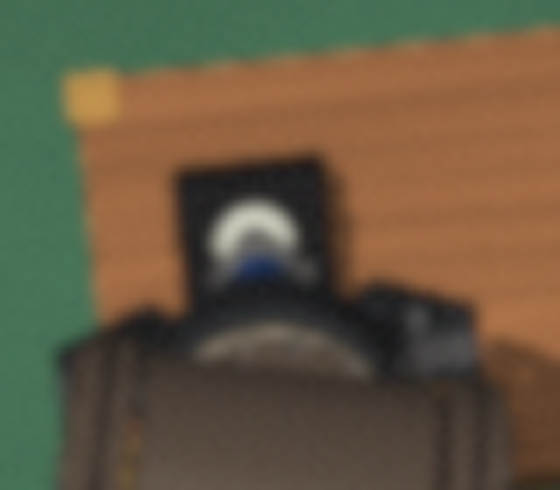

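```bash
python3 - <<'E'
from st import *
import cv2
def ring(c,r,n=60):
    t=np.linspace(0,2*np.pi,n); X=RC.apply([np.cos(.35),0,np.sin(.35)]); Y=RC.apply([0,1,0])
    return c+r*(np.cos(t)[:,None]*X+np.sin(t)[:,None]*Y)
f=12
for name,src,cam,x0,y0,b,sf in [("o1","s23","scene",310,150,(.7,.3),7),("o2","t23","top",270,120,(-.25,-.5),7),]:
    im=cv2.imread(f"pics/{src}.png")
    x1,y1,w,h=(200,410,140,130) if cam=="scene" else (190,180,140,120)
    im=cv2.resize(im[y1:y1+h,x1:x1+w],None,fx=5,fy=5,interpolation=cv2.INTER_CUBIC)
    for d,r,c in [(.006,.014,(255,0,0)),(.006,.005,(0,0,255))]:
        u=((proj(cam,ring(SP-AX*d,r))+.5+np.array(b)-[x0,y0])*sf-[x1,y1])*5
        cv2.polylines(im,[u.astype(np.int32)],True,c,1)
    cv2.imwrite(f"pics/{name}.png",im)
E
```

```text
(no output)
```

View pics/o1.png

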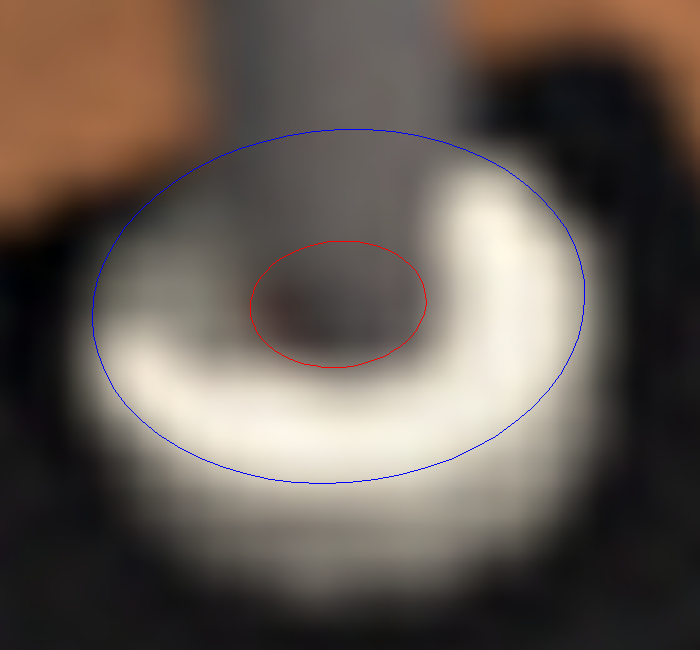

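View pics/o2.png

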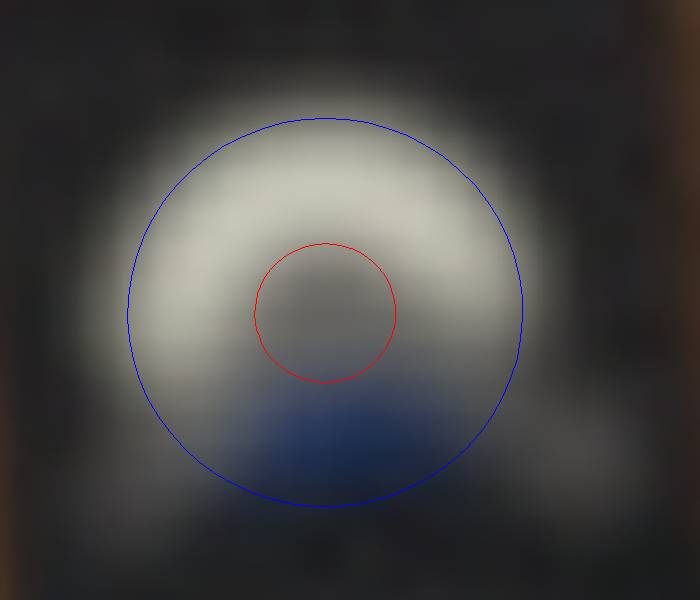

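```bash
python3 -c "
from samp import *
samp(4); print(ticket.sign_off())"
```

```text
axial F 2.10 sd 0.33 F [-1.01  0.98  1.91] TCP ax height mm 65.08 sd 0.00 torq [0.27  0.226 0.118] t 22.125
the job is handed in; nothing more can be done
None
```

I shut the case first, then took the probe from its stand, pressed its tip on the red spot and handed the job in at about 22 s.

**Closing the case:** My first push caught the end of the panel, peaking around 60 N at the wrist, and then slipped over it. The fingertips turned out to sit roughly 15–25 mm behind the reported tool point. I re-approached lower, swung the front up with almost no force and pressed it home with about 28 N. It stayed shut after I let go. The corner pixels match 0 rad.

**Tab:** The tab sits where it should behind the rim. Its small lift (about 1 mm) is too fine to resolve in the images, so I infer that it dropped from the front being fully shut and staying so.

**Pressing the contact (last checks):**
- **Squareness:** the tool axis was about 0.1° off the contact's normal. In the scene view the probe lies along the tool axis.
- **Position:** overlays in both cameras put the tip on the red spot, perhaps 1 mm towards case +y.
- **Depth:** the average axial push was about 3.5 N above the no-contact reading, which means about 6 mm in. The arm had also moved about 6 mm since first contact, and the disc outline matched 6 mm.
- **Disagreement:** the last short force reading gave about 3.1 N, or about 5.3 mm. That is within sensor noise, and the arm's position had not changed.
- **Side load:** about 1 N of sideways friction remained at the tip.

I planned no move near the toggle, button or buckle, and the toggle showed no change where I saw it again. I did not recheck the button and buckle at the end.

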